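# Seat the nest plate on the loading fixture and latch it

### The job

Load the nest plate onto the steel fixture: lay it on the base against the fence with its hole a little short of the locating pin, gently slide it along the fence until the hole finds the pin and the plate drops fully home, lying flat. Then swing the latch fully across over the plate's edge and let go; do not force the plate, and leave the other things on the bench where they are.

Things in the scene. Friction and masses are not known exactly. Their poses are not given: they have to be found in the camera images.
- plate: Loose nest plate of bare aluminium, 80 (x) by 170 (y) by 6 (z) mm, about 0.26 kg, lying on the black mat, knob up. Origin: centre of its underside; y along its length, z up. Six black connector bodies, fixed to it, 7 to 11 mm over its top, sit across its ends (near y -70 and +70 mm). Loaded, its axes point as the fixture's do. Sliding it freely on the fixture takes 1 to 3 N.
- plate_knob (a point): Centre of the plate's upright round lift knob, 22 mm over the plate's underside, on the plate's centre. The knob is 16 mm in diameter and stands from 6 to 38 mm over the underside.
- plate_hole (a point): Centre of the plate's one hole at the level of its underside: round, 10 mm in diameter, right through, at plate x 0, y +35 mm.
- fixture: Loading fixture, fixed: ground steel base 224 mm long (y), x from -78 to +55 mm, 20 mm high. Origin at its underside, 40 mm before the fence; x points from the robot's side to the fence, y along the fence, z up. The fence runs along the +x edge, face at x +40 mm, 12 mm higher than the base's top: a plate against it has its centre at x 0. Pressing the plate on it with over 18 N spoils it.
- slot_mid (a point): Middle of the T-slot (fixture x 0, y +35 mm) at the level of the base's top. The locating pin is clamped in this slot up to 16 mm either way along y: its place differs each time and is not measured. Pin: upright, 8 mm in diameter, 4.5 mm high, top chamfered 1.2 mm. A plate lying on it has that end 4.5 mm up; with the hole over it the plate drops flat and is blocked.
- latch (a joint): Angle of the fixture's swing latch, rad: near 0 parked, strap along y; it grows counter-clockwise seen from above to a stop at 1.571, its 40 mm finger then pointing to +x over the seated plate's edge. Strap 14 mm wide, 8 mm thick, underside 7.5 mm over the base's top. Friction holds it where left (about 1 N at its knob).
- latch_pivot (a point): A point on the latch's upright axis, at the level of the base's top (fixture x -62, y 0 mm).
- latch_grip (a point): Centre of the black upright knob on the latch's tail, 12 mm in diameter, 30 mm high, 55 mm from the latch's axis, this point 30.5 mm over the base's top. Parked it stands at +y of the axis and swings to -x (towards the robot) as the latch closes.
- tweezers: Bystander: steel tweezers 125 mm long lying on the mat near the robot. Leave alone.
- screwdriver: Bystander: screwdriver 150 mm long lying on the mat. Leave alone.
- flux_bottle: Bystander: small amber bottle, 36 mm in diameter, 70 mm high. Leave alone.
- tray: Bystander: grey open tray of small parts, 100 by 140 by 28 mm. Leave alone.
Things that resemble listed ones, but are neither listed nor needed, are in the scene too. There is more than one size of the plate; the job needs the middle-sized.

How it is judged:
On the way, in this order (a step that is already met when the one before it is completed fails the run):
1. the plate rests on the fixture close to the fence (within 5 mm) with its hole not yet on the pin, the latch still open (contact force between plate and fixture above 0.2 N and x of plate in the frame of fixture between -0.005 and 0.005 m and (z of plate in the frame of fixture above 0.0215 m or angle between plate's own z axis and vertical above 0.018 rad) and z of plate in the frame of fixture below 0.028 m and value of joint latch below 0.4 rad), for 0.3 s.
2. the plate has dropped over the pin and lies flat on the base against the fence, the latch still open (z of plate in the frame of fixture below 0.0212 m and angle between plate's own z axis and vertical below 0.015 rad and x of plate in the frame of fixture between -0.003 and 0.003 m and y of plate in the frame of fixture between -0.019 and 0.019 m and value of joint latch below 0.4 rad), for 0.2 s.
3. the latch is swung across over the plate (past 1.4 rad) (value of joint latch above 1.4 rad), for 0.2 s.
At the end, for the whole second after the job is handed in: The plate lies flat on the base (within 1.2 mm, tilt under 0.015 rad), within 3 mm of the fence and parallel to it (0.06 rad), its centre within 19 mm of the middle of the fixture, so that the pin is in the hole; at rest; the latch past 1.4 rad (stop 1.571) (z of plate in the frame of fixture between 0.0185 and 0.0212 m and angle between plate's own z axis and vertical below 0.015 rad and x of plate in the frame of fixture between -0.003 and 0.003 m and y of plate in the frame of fixture between -0.019 and 0.019 m and angle between the x axis of plate and the x axis of fixture, either way round below 0.06 rad and linear speed of plate below 0.01 m/s and value of joint latch above 1.4 rad); the robot touches nothing.
It fails at once if the plate is forced against the fixture or its pin (over 18 N) (contact force between plate and fixture above 18 N).
It fails at once if a bystander is moved by more than 25 mm (distance of any of tweezers, screwdriver, flux_bottle, tray from where it was at the start of the episode above 0.025 m).
It also fails if it takes over 58 s, if anything falls off the work surface, if the arm or the gripper's body presses on something with over 40 N, if the wrist force passes 120 N, or if a joint passes its speed limit or range.

### The arm

A 7-joint arm with a two-finger parallel gripper is mounted at the origin on the work surface. World frame = base frame: x ahead of the robot, y to its left, z up, the work surface at z = 0. Lengths are in m, angles in rad, forces in N, time in s.
With the tool pointing down it reaches from about 0.425 to 0.925 m from the base axis. Payload 6.8 kg.
Tool frame: the origin (TCP) lies at the very end of the fingers, on their centre line; the grasp point (between the pads) lies 19 mm behind it (r.grip_depth is the distance from the TCP to the grasp point, in m); z points along the fingers, y is the direction in which the jaws open and shut (so a half turn about z gives the same grasp; the last joint's range is limited). The gripper opens to 85 mm and grips with 20 to 120 N. Pads are 22 mm wide; open, the fingers measure 114 mm over their backs; the gripper's body (76 mm by 85 mm) begins 54 mm behind the grasp point. The pads swing forward as they close: fully open they stand 13 mm farther back than shut.
Start: joints at [1.108, 0.477, 0.022, 1.555, -0.011, 1.109, -0.083], TCP at [0.235, -0.633, 0.231] pointing down, gripper open.
Joint ranges: [-2.96, 2.96], [-0.34, 2.1], [-1.41, 1.46], [0.24, 2.44], [-1.37, 4.51], [0.17, 1.92], [-2.96, 2.96]. Speed limits (rad/s): [2.39, 2.39, 3.14, 3.14, 3.14, 3.14, 3.14].

### API

Orientations are given as a rotation vector (axis times angle).
In Python, from bench import r, grab_frame gives the robot as it stands. The module is installed in compiled form; this text tells all that it offers.
- The arm moves only by the tool play_rows, never from a script. Its argument "increments" is a list of rows, each a list of 7 numbers: the shift along the tool's x, y, z in mm, then the turn, a rotation vector about the tool's x, y, z in rad, then the closure in counts, from 0 (fully open) to 255 (shut). In form: [[tx, ty, tz, rx, ry, rz, claw], ...]. A call has 1 to 5 rows; each row shifts and turns the pose as measured when the row begins, along the tool's axes as they then stand; what a row does not reach is not made up. A row lasts 1/10 s, in which the tool goes at most 50 mm and 8.59 degrees, less where a joint would pass 70% of its speed; a pose out of reach is approached as far as the arm can. A call is refused whole if a number of a shift passes 50 or a number of a turn 0.15, either way. A call with a gripper value outside its range is refused whole. The fingers move at their own pace and stop on an object; "force" is the grip in N (left out, the last holds). Time passes only in rows, so rows that do not move let the fingers close. It gives the time, the measured TCP pose, the force and the opening at its end, in the units of the state.
- r.get_obs(): the state, without advancing time (a new reading comes with each control period).
- grab_frame(name): name is "scene" or "top"; returns a dict with "color" (420x560x3 uint8, blue, green, red), "depth" (420x560 float32, m along the optical axis (not along the pixel's ray), 0 where there is no reading), "K" (3x3 intrinsics, pixels), "T" (4x4, takes a point from camera to world coordinates). Camera axes: x right, y up, looking along -z (the intrinsics and any distortion apply to the point x, -y, -z); pixel columns grow to the right and rows downward; lengths in m; the calibration is good to about 2 mm. A picture is of the moment at which its call begins.
- r.hand_in(): hands the job in, once; it reports no verdict.
The state is a dict: "clock": time; "joints": joint angles; "qvel": joint speeds; "tau": joint torques, N m; "tcp_pos": TCP position; "orientation": TCP orientation; "contact_force": force on the tool from outside, world axes, zero at the start; "moment": the same for the moment, N m; "grip_width": finger opening in m.
Only numpy, scipy, OpenCV 4.12 (cv2) and the standard library are available. Lean on these libraries where they do the work, as an engineer would, in place of code of your own. Each camera call takes 0.05 s, during which the arm holds its last target.

## Working session

There is one attempt and no reset: what is moved stays moved. The work goes in short steps, Python scripts to look and compute and a tool call to move; the robot and the scene stay as the last step left them, time stands still between calls to the robot, and variables do not carry over. Pictures are saved under pics/ and viewed, and the job is handed in when it is done.

Besides the shell and the picture viewer there is one more tool, called after "Request:" as name(argument=value, ...) on one line, values as JSON. play_rows: Moves the arm, as the interface text tells. Its arguments: {"type":"object","properties":{"increments":{"type":"array","items":{"type":"array","items":{"type":"number"}}},"force":{"type":"number"}},"required":["increments"]}

```bash
mkdir -p pics; cat > h.py <<'E'
import numpy as np,cv2,json
from bench import r,grab_frame
def get(n,tag):
    f=grab_frame(n); np.savez(f'{tag}.npz',**f); cv2.imwrite(f'pics/{tag}.png',f['color']); return f
def world(f):
    d=f['depth'];K=f['K'];h,w=d.shape
    u,v=np.meshgrid(np.arange(w),np.arange(h))
    x=(u-K[0,2])/K[0,0]*d;y=(v-K[1,2])/K[1,1]*d
    P=np.stack([x,-y,-d,np.ones_like(d)],-1)
    return (P@f['T'].T)[...,:3]
E
python3 - <<'E'
from h import *
for n in('scene','top'):
    f=get(n,n+'0');print(n,f['K'],f['T'])
    print({k:v.shape if hasattr(v,'shape') else v for k,v in f.items() if k not in('K','T','color','depth')})
print(r.get_obs())
E
```

```text
scene [[481.91023792   0.         277.30173028]
 [  0.         481.91023792 211.45233542]
 [  0.           0.           1.        ]] [[-0.76479506 -0.32068087  0.5587954   1.29829937]
 [ 0.64375874 -0.41503331  0.64290126  0.73043996]
 [ 0.02575257  0.85141713  0.52385654  0.76564727]
 [ 0.          0.          0.          1.        ]]
{}
top [[384.86389809   0.         284.51038556]
 [  0.         384.86389809 216.4043139 ]
 [  0.           0.           1.        ]] [[ 0.0122249   0.98760712 -0.15646956  0.33208866]
 [-0.99992031  0.01158105 -0.00502591 -0.134474  ]
 [-0.00315154  0.15651853  0.98766999  1.39204005]
 [ 0.          0.          0.          1.        ]]
{}
{'clock': 0.1, 'joints': array([ 1.10789132,  0.47771406,  0.02234721,  1.55634712, -0.01152886,
        1.1093455 , -0.08311696]), 'qvel': array([ 0.00045348, -0.00127036, -0.00139347, -0.00301042, -0.00129764,
        0.00054309,  0.00033334]), 'tau': array([ 3.94806586e-03, -5.97757602e+01,  1.61345076e+00, -2.81954402e+01,
        1.28214341e-02,  5.01547634e-03,  6.31037921e-06]), 'tcp_pos': array([ 0.23430372, -0.63244598,  0.23042762]), 'orientation': array([-3.09067674e+00, -5.54097030e-01,  6.19708736e-04]), 'contact_force': array([0.10319576, 1.33572623, 0.08386198]), 'moment': array([ 0.00494109,  0.02563441, -0.04373982]), 'grip_width': 0.08537383647989782}
```

View pics/top0.png

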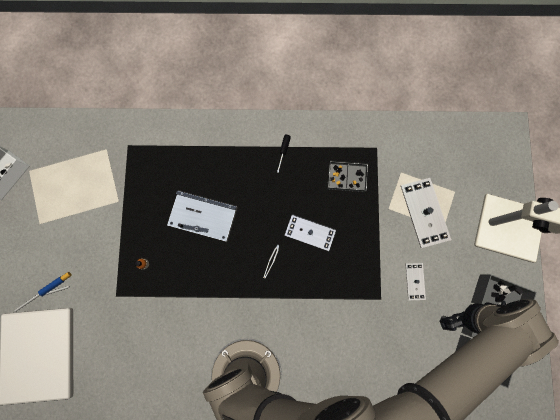

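View pics/scene0.png

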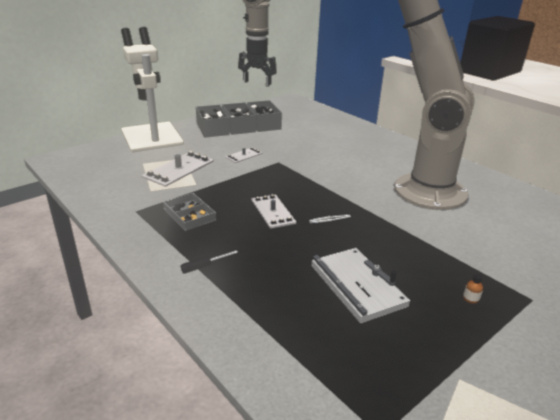

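Top picture: three candidate plates. They are the large one on paper at (428,212), the small one at (416,281) and the middle one on the mat at (310,232). The description fits the mat one, and I'll check its size. The fixture is at (202,217).

```bash
python3 - <<'E'
from h import *
f=dict(np.load('top0.npz'));c=f['color'];W=world(f)
a=cv2.resize(c[180:255,150:350],None,fx=4,fy=4,interpolation=cv2.INTER_CUBIC)
cv2.imwrite('pics/crop1.png',a)
s=dict(np.load('scene0.npz'));b=s['color'][185:325,240:420];cv2.imwrite('pics/crop2.png',cv2.resize(b,None,fx=4,fy=4,interpolation=cv2.INTER_CUBIC))
print('mat z',W[260,200],W[160,200])
g=c.min(-1)
for nm,(x0,x1,y0,y1),zr in(('plate',(275,345,205,260),(.002,.012)),('fix',(155,248,180,250),(.012,.045))):
    m=np.zeros(g.shape,bool);m[y0:y1,x0:x1]=1
    m&=(g>110)
    p=W[m]; p=p[(p[:,2]>-.01)]
    print(nm,len(p),np.percentile(p[:,2],[2,25,50,75,98]))
    n,l,st,ce=cv2.connectedComponentsWithStats(m.astype(np.uint8))
    k=1+np.argmax(st[1:,4]); q=W[l==k]
    (cx,cy),(w,h),an=cv2.minAreaRect(q[:,:2].astype(np.float32)); print(cx,cy,w,h,an,np.median(q[:,2]))
E
```

```text
mat z [0.38993505 0.17368636 0.00540103] [0.76266712 0.19191679 0.00155712]
plate 946 [0.00182628 0.00610984 0.00793391 0.01011698 0.01661408]
0.4274333119392395 -0.19729070365428925 0.1694246381521225 0.22074803709983826 71.45231628417969 0.007927369813784058
fix 1864 [0.0158314  0.01970903 0.02162563 0.02366605 0.03154723]
0.49796614050865173 0.05713556706905365 0.4819808304309845 0.1568845510482788 67.14712524414062 0.021592183997964143
```

View pics/crop1.png

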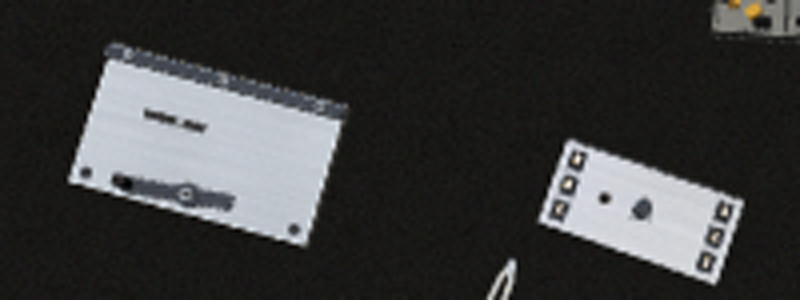

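View pics/crop2.png

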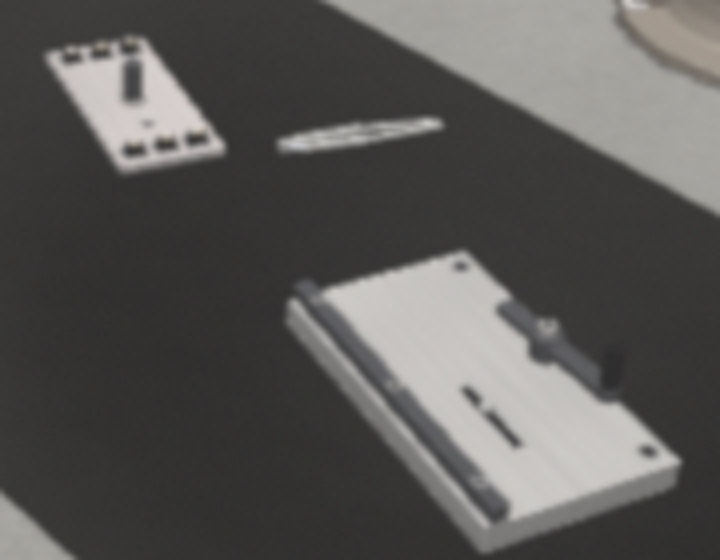

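```bash
cat > fit.py <<'E'
from h import *
from scipy.optimize import minimize
def proj(f,P):
    P=np.atleast_2d(P);Ti=np.linalg.inv(f['T']);q=P@Ti[:3,:3].T+Ti[:3,3]
    K=f['K'];return np.stack([K[0,0]*q[:,0]/-q[:,2]+K[0,2],K[1,1]*-q[:,1]/-q[:,2]+K[1,2]],1)
def unproj(f,uv,z):
    K=f['K'];d=np.array([(uv[0]-K[0,2])/K[0,0],-(uv[1]-K[1,2])/K[1,1],-1]);d=f['T'][:3,:3]@d;o=f['T'][:3,3]
    return o+d*(z-o[2])/d[2]
def fp(p,L):
    c,s=np.cos(p[2]),np.sin(p[2]);L=np.atleast_2d(np.array(L,float))
    return np.stack([p[0]+c*L[:,0]-s*L[:,1],p[1]+s*L[:,0]+c*L[:,1],L[:,2]],1)
def fit(f,local,p0,pad=12,S=8):
    g=cv2.cvtColor(f['color'],cv2.COLOR_BGR2GRAY).astype(float)
    uv=proj(f,fp(p0,local));x0,y0=(uv.min(0)-pad).astype(int);x1,y1=(uv.max(0)+pad).astype(int)
    R=g[y0:y1,x0:x1]
    def cost(q):
        p=np.array(p0)+np.array(q)*[.01,.01,.05]
        pts=(proj(f,fp(p,local))-[x0,y0]+.5)*S
        m=np.zeros((R.shape[0]*S,R.shape[1]*S),np.uint8)
        cv2.fillPoly(m,[np.round((pts-.5)*16).astype(np.int32)],255,shift=4)
        m=cv2.resize(m,(R.shape[1],R.shape[0]),interpolation=cv2.INTER_AREA).astype(float)
        m=cv2.GaussianBlur(m,(0,0),.6)
        return -np.corrcoef(m.ravel(),R.ravel())[0,1]
    best=None
    for st in(1.,.3):
        b=minimize(cost,[0,0,0] if best is None else best.x,method='Nelder-Mead',options=dict(initial_simplex=(np.zeros(3) if best is None else best.x)+st*np.array([[0,0,0],[1,0,0],[0,1,0],[0,0,1]]),maxiter=300)); best=b
    return np.array(p0)+best.x*[.01,.01,.05],best.fun
PL=[[-.04,-.085,.006],[.04,-.085,.006],[.04,.085,.006],[-.04,.085,.006]]
FX=[[-.078,-.112,.02],[.04,-.112,.02],[.04,.112,.02],[-.078,.112,.02]]
E
python3 - <<'E'
from fit import *
for n in('top0','scene0'):
    f=dict(np.load(n+'.npz'))
    if n=='top0':
        ip=unproj(f,(310,232),.006);iF=unproj(f,(202,217),.02);print(ip,iF)
    a=fit(f,PL,[ip[0],ip[1],-.32]);b=fit(f,FX,[iF[0],iF[1],-.25]);print(n,a,b)
    o=cv2.resize(f['color'],None,fx=4,fy=4,interpolation=cv2.INTER_CUBIC)
    for L,p in((PL,a[0]),(FX,b[0])): cv2.polylines(o,[np.round(proj(f,fp(p,L))*4+1.5).astype(int)],1,(0,0,255),1)
    for l in([0,0,.038],[0,.035,.006]):
        cv2.circle(o,tuple(np.round(proj(f,fp(a[0],l))[0]*4+1.5).astype(int)),3,(0,255,0),1)
    for l in([0,.035,.02],[0,.019,.02],[0,.051,.02],[-.062,0,.0355],[-.062,.055,.0505],[-.062,.055,.0655]):
        cv2.circle(o,tuple(np.round(proj(f,fp(b[0],l))[0]*4+1.5).astype(int)),3,(0,255,0),1)
    o=o[720:1020,620:1400] if n=='top0' else o[760:1300,960:1660]
    cv2.imwrite(f'pics/fit_{n}.png',o)
E
```

```text
[ 0.49555872 -0.22044556  0.006     ] [0.54377981 0.1704147  0.02      ]
top0 (array([ 0.49420355, -0.21994974, -0.32966522]), np.float64(-0.9295086025197468)) (array([ 0.56124899,  0.16930685, -0.25313307]), np.float64(-0.9538676474038212))
scene0 (array([ 0.49381473, -0.21482314, -0.33117533]), np.float64(-0.920350602240486)) (array([ 0.55864492,  0.17227963, -0.25138463]), np.float64(-0.8924271918076895))
```

View pics/fit_top0.png

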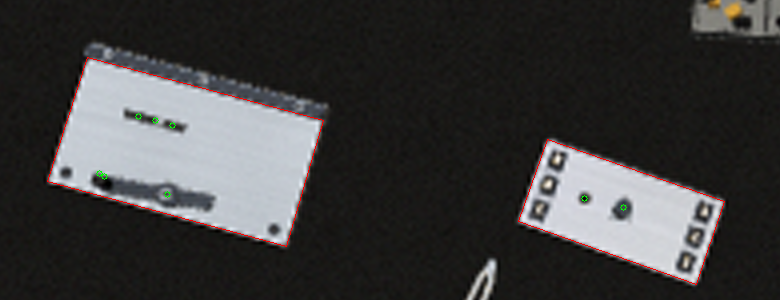

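View pics/fit_scene0.png

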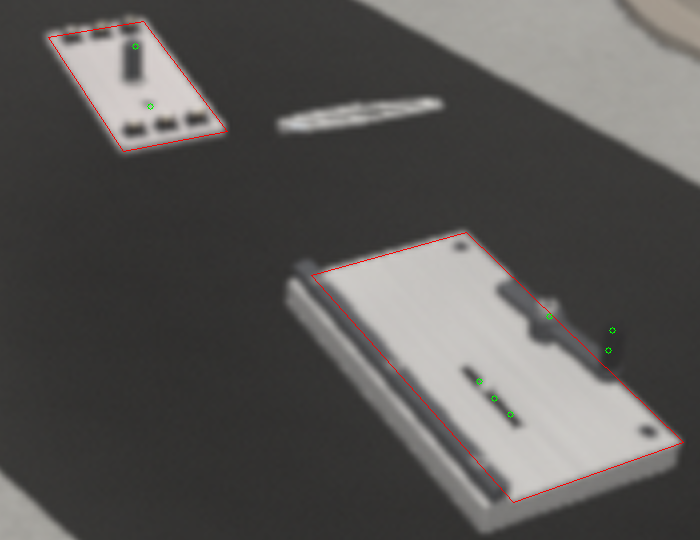

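Both fits match the given sizes: the plate is 80x170 mm with its knob and hole markers on the image features. The fixture markers match too. The pin shows as the gap in the slot, so I'll measure it by zooming in on the slot, and start turning the tool.

Request:
play_rows(increments=[[0,0,0,0,0,0.137,90],[0,0,0,0,0,0.137,90],[0,0,0,0,0,0.137,90],[0,0,0,0,0,0.137,90],[0,0,0,0,0,0.137,90]], force=40)

```text
clock: 0.6
tcp_pos: [0.2333, -0.6308, 0.2274]
orientation: [-3.086, 0.554, 0.006]
contact_force: [-0.9, 0.5, 0.8]
grip_width: 0.0554
```

```bash
cat >> fit.py <<'E'
from scipy.spatial.transform import Rotation as Ro
def go(t,yaw=None):
    o=r.get_obs();R=Ro.from_rotvec(o['orientation']).as_matrix();d=np.array(t)-o['tcp_pos']
    jy=np.arctan2(R[0,0]*1,0) if 0 else np.arctan2(R[1,0],R[0,0])
    print('tcp',o['tcp_pos'].round(4),'yawx',round(jy,4),'tilt',np.round(R[:2,2],4),'dtool mm',(R.T@d*1e3).round(1),'F',o['contact_force'].round(2),'w',round(o['grip_width'],4),'t',o['clock'])
    if yaw is not None: print('rz need',round(-((yaw-jy+np.pi/2)%np.pi-np.pi/2),4))
E
python3 - <<'E'
from fit import *
go([.494,-.2174,.20],-.3304)
f=dict(np.load('scene0.npz'));o=f['color'][265:300,345:380]
cv2.imwrite('pics/slot_s.png',cv2.resize(o,None,fx=14,fy=14,interpolation=cv2.INTER_CUBIC))
p=[.55864492,.17227963,-.2514]
for y in(.019,.027,.035,.043,.051):
  print(y,proj(f,fp(p,[0,y,.02]))[0]-[345,265],proj(f,fp(p,[0,y,.0245]))[0]-[345,265])
# profile along slot
g=cv2.cvtColor(f['color'],cv2.COLOR_BGR2GRAY).astype(np.float32)
for z in(.02,.0245):
  ys=np.arange(0,.071,.002);uv=np.array([proj(f,fp(p,[0,y,z]))[0] for y in ys],np.float32)
  v=cv2.remap(g,uv[:,0],uv[:,1],cv2.INTER_LINEAR).ravel();print(z,list(zip((ys*1e3).astype(int).tolist(),v.astype(int).tolist())))
f=dict(np.load('top0.npz'));p=[.56124899,.16930685,-.2531];g=cv2.cvtColor(f['color'],cv2.COLOR_BGR2GRAY).astype(np.float32)
uv=np.array([proj(f,fp(p,[0,y,.022]))[0] for y in ys],np.float32)
v=cv2.remap(g,uv[:,0],uv[:,1],cv2.INTER_LINEAR).ravel();print('top',list(zip((ys*1e3).astype(int).tolist(),v.astype(int).tolist())))
E
```

```text
tcp [ 0.2333 -0.6308  0.2274] yawx -0.3553 tilt [-0.0026  0.0068] dtool mm [ 100.7 -478.1   29.6] F [-0.94  0.46  0.84] w 0.0554 t 0.6
rz need -0.0249
0.019 [14.30316481 19.96327834] [14.52058749 18.50326437]
0.027 [16.20305948 21.98153748] [16.42557373 20.51789235]
0.035 [18.1233345  24.02144668] [18.35103743 22.55417638]
0.043 [20.06431957 26.08335619] [20.29731055 24.61246752]
0.051 [22.02635156 28.16762383] [22.26473228 26.69312448]
0.02 [(0, 187), (2, 170), (4, 144), (6, 118), (8, 103), (10, 93), (12, 92), (14, 89), (16, 96), (18, 107), (20, 132), (22, 159), (24, 168), (26, 162), (28, 142), (30, 115), (32, 103), (34, 91), (36, 92), (38, 88), (40, 91), (42, 91), (44, 98), (46, 98), (48, 100), (50, 95), (52, 97), (54, 93), (56, 97), (58, 100), (60, 125), (62, 149), (64, 176), (66, 192), (68, 197), (70, 198)]
0.0245 [(0, 196), (2, 194), (4, 188), (6, 178), (8, 165), (10, 157), (12, 149), (14, 146), (16, 144), (18, 144), (20, 147), (22, 158), (24, 174), (26, 184), (28, 182), (30, 170), (32, 156), (34, 143), (36, 143), (38, 144), (40, 141), (42, 143), (44, 142), (46, 149), (48, 153), (50, 156), (52, 154), (54, 155), (56, 154), (58, 153), (60, 154), (62, 161), (64, 167), (66, 180), (68, 188), (70, 195)]
top [(0, 200), (2, 196), (4, 173), (6, 139), (8, 97), (10, 74), (12, 64), (14, 57), (16, 52), (18, 66), (20, 69), (22, 72), (24, 74), (26, 114), (28, 166), (30, 166), (32, 157), (34, 110), (36, 72), (38, 64), (40, 56), (42, 58), (44, 52), (46, 58), (48, 63), (50, 71), (52, 70), (54, 62), (56, 58), (58, 54), (60, 68), (62, 77), (64, 139), (66, 200), (68, 200), (70, 200)]
```

View pics/slot_s.png

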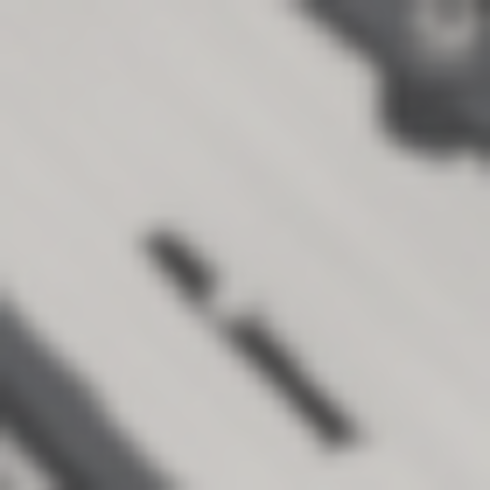

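The plate choice is confirmed by size. The pin gap is at about (361,286) in the scene image, so the pin is at fixture y of about 27–30 mm and the seated plate's y is about -7 mm. Moving over the plate.

Request:
play_rows(increments=[[10,-48,2,0,0,-0.025,90],[10,-48,2,0,0,0,90],[10,-48,2,0,0,0,90],[10,-48,2,0,0,0,90],[10,-48,2,0,0,0,90]])

```text
clock: 1.1
tcp_pos: [0.3569, -0.4213, 0.2149]
orientation: [-3.091, 0.544, 0.014]
contact_force: [2.0, -0.5, -0.5]
grip_width: 0.0551
```

Request:
play_rows(increments=[[10,-48,2,0,0,0,90],[10,-48,2,0,0,0,90],[10,-48,2,0,0,0,90],[10,-48,2,0,0,0,90],[0,0,0,0,0,0,90]])

```text
clock: 1.6
tcp_pos: [0.4635, -0.2427, 0.2057]
orientation: [-3.09, 0.526, 0.015]
contact_force: [-0.0, -1.0, 0.3]
grip_width: 0.0554
```

```bash
python3 - <<'E'
from fit import *
go([.494,-.2174,.10],-.3304)
print(Ro.from_rotvec(r.get_obs()['orientation']).as_matrix().round(4))
E
```

```text
tcp [ 0.4635 -0.2427  0.2057] yawx -0.3373 tilt [-0.0084  0.0085] dtool mm [ 21.6 -33.4 105.7] F [-0.02 -0.95  0.29] w 0.0554 t 1.6
rz need -0.0069
[[ 0.9436 -0.331  -0.0084]
 [-0.3309 -0.9436  0.0085]
 [-0.0108 -0.0053 -0.9999]]
```

Request:
play_rows(increments=[[11,-17,30,-0.005,0.011,-0.007,90],[11,-17,30,0,0,0,90],[0,0,25,0,0,0,90],[0,0,15,0,0,0,90],[0,0,0,0,0,0,90]])

```text
clock: 2.1
tcp_pos: [0.4972, -0.2155, 0.1025]
orientation: [3.1, -0.509, 0.003]
contact_force: [0.0, 0.5, 0.5]
grip_width: 0.0551
```

```bash
cat >> fit.py <<'E'
def lev(yaw):
    R=Ro.from_rotvec(r.get_obs()['orientation']).as_matrix();t=R.T@np.array([0,0,-1.]);print('lev rx %.4f ry %.4f'%(-t[1],t[0]))
E
python3 - <<'E'
from fit import *
go([.494,-.2174,.010],-.3304);lev(0)
f=get('top','t1');cv2.imwrite('pics/t1c.png',cv2.resize(f['color'][190:270,260:360],None,fx=6,fy=6,interpolation=cv2.INTER_CUBIC))
f=get('scene','s1');cv2.imwrite('pics/s1c.png',cv2.resize(f['color'][100:250,200:350],None,fx=4,fy=4,interpolation=cv2.INTER_CUBIC))
E
```

```text
tcp [ 0.4972 -0.2155  0.1025] yawx -0.3252 tilt [ 0.0018 -0.0006] dtool mm [-2.6  2.8 92.5] F [0.   0.46 0.49] w 0.0551 t 2.1
rz need 0.0052
lev rx 0.0000 ry -0.0019
```

View pics/s1c.png

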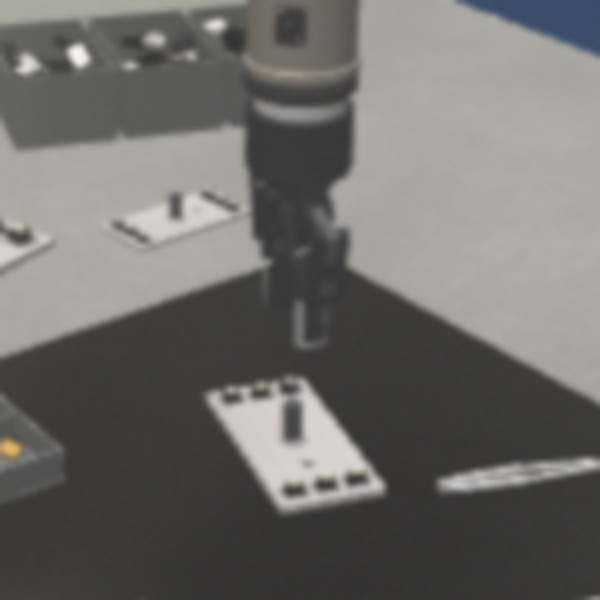

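Request:
play_rows(increments=[[-2.6,2.8,25,0,-0.002,0.005,90],[0,0,25,0,0,0,90],[0,0,20,0,0,0,90],[0,0,14,0,0,0,90],[0,0,2,0,0,0,90]])

```text
clock: 2.7
tcp_pos: [0.5003, -0.2231, 0.0231]
orientation: [3.094, -0.523, 0.026]
contact_force: [-0.1, 1.0, 0.1]
grip_width: 0.0551
```

```bash
python3 - <<'E'
from fit import *
go([.494,-.2174,.012],-.3304);lev(0)
f=get('scene','s2');cv2.imwrite('pics/s2c.png',cv2.resize(f['color'][130:250,220:340],None,fx=5,fy=5,interpolation=cv2.INTER_CUBIC))
E
```

```text
tcp [ 0.5003 -0.2231  0.0231] yawx -0.335 tilt [ 0.0155 -0.0066] dtool mm [-8.  -3.3 10.9] F [-0.12  0.99  0.06] w 0.0551 t 2.7
rz need -0.0046
lev rx 0.0011 ry -0.0168
```

View pics/s2c.png

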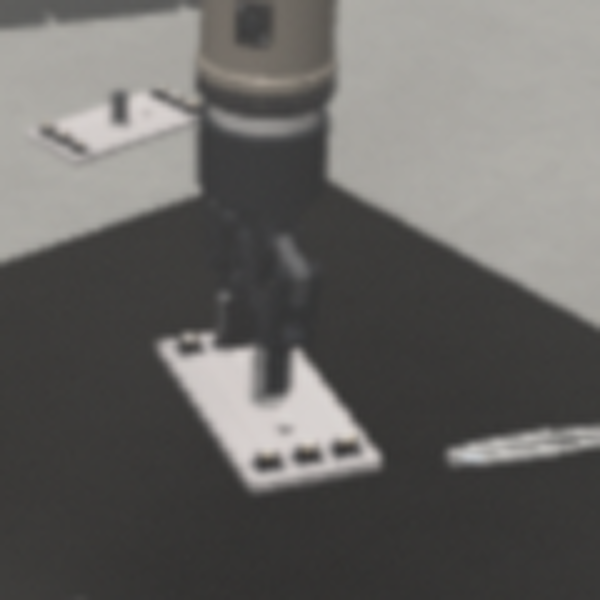

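Request:
play_rows(increments=[[-8,-3.3,3,0.001,-0.017,-0.005,90],[0,0,5,0,0,0,90],[0,0,2,0,0,0,90],[0,0,0,0,0,0,90]])

```text
clock: 3.15
tcp_pos: [0.4958, -0.2178, 0.0157]
orientation: [3.098, -0.515, 0.006]
contact_force: [0.7, -0.2, -0.1]
grip_width: 0.0554
```

```bash
python3 - <<'E'
from fit import *
go([.494,-.2174,.012],-.3304);lev(0)
E
```

```text
tcp [ 0.4958 -0.2178  0.0157] yawx -0.3297 tilt [ 0.0038 -0.0013] dtool mm [-1.8  0.2  3.7] F [ 0.67 -0.15 -0.06] w 0.0554 t 3.15
rz need 0.0007
lev rx 0.0000 ry -0.0040
```

Request:
play_rows(increments=[[-1.8,0,2,0,-0.004,0,90],[0,0,1.5,0,0,0,90],[0,0,0.5,0,0,0,130],[0,0,0,0,0,0,170],[0,0,0,0,0,0,230]], force=40)

```text
clock: 3.65
tcp_pos: [0.4944, -0.2175, 0.0119]
orientation: [3.099, -0.516, 0.001]
contact_force: [-0.5, 0.9, 10.8]
grip_width: 0.0156
```

Request:
play_rows(increments=[[0,0,0,0,0,0,230],[0,0,0,0,0,0,230],[0,0,0,0,0,0,230]])

```text
clock: 3.95
tcp_pos: [0.4944, -0.2175, 0.012]
orientation: [3.099, -0.516, 0.001]
contact_force: [0.1, -0.6, 0.1]
grip_width: 0.0146
```

```bash
python3 - <<'E'
from fit import *
go([.494,-.2174,.062],-.3304);lev(0)
E
```

```text
tcp [ 0.4944 -0.2175  0.012 ] yawx -0.3299 tilt [ 0.0008 -0.0005] dtool mm [ -0.4   0.  -50. ] F [ 0.14 -0.58  0.09] w 0.0146 t 3.95
rz need 0.0005
lev rx 0.0002 ry -0.0009
```

Request:
play_rows(increments=[[0,0,-10,0,0,0,230],[0,0,-20,0,0,0,230],[0,0,-25,0,0,0,230],[0,0,-10,0,0,0,230],[0,0,0,0,0,0,230]])

```text
clock: 4.45
tcp_pos: [0.4928, -0.2169, 0.0794]
orientation: [-3.099, 0.516, 0.004]
contact_force: [0.5, -0.1, -2.8]
grip_width: 0.0144
```

```bash
python3 - <<'E'
from fit import *
F=[.560,.1708,-.252]
t=fp(F,[-.004,-.019,0])[0];t[2]=.09
go(t,-.252);lev(0)
f=get('top','t3');o=cv2.resize(f['color'][190:270,260:360],None,fx=6,fy=6,interpolation=cv2.INTER_CUBIC);cv2.imwrite('pics/t3c.png',o)
f=get('scene','s3');o=cv2.resize(f['color'][130:250,220:340],None,fx=5,fy=5,interpolation=cv2.INTER_CUBIC);cv2.imwrite('pics/s3c.png',o)
E
```

```text
tcp [ 0.4928 -0.2169  0.0794] yawx -0.3298 tilt [-0.0027  0.0007] dtool mm [ -64.5 -369.4  -10.5] F [ 0.54 -0.15 -2.77] w 0.0144 t 4.45
rz need -0.0778
lev rx 0.0002 ry 0.0028
```

View pics/s3c.png

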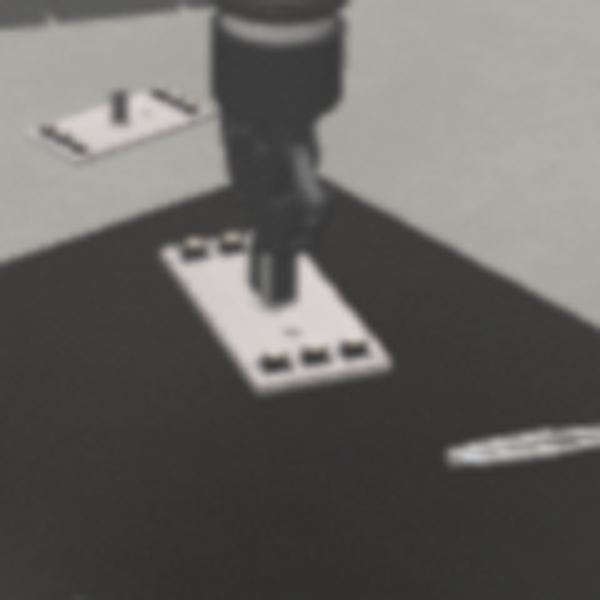

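Request:
play_rows(increments=[[-4,-20,-8,0,0,0,230],[-7,-40,-2,0,0,0,230],[-7,-42,0,0,0,0,230],[-7,-42,0,0,0,0,230],[-7,-42,0,0,0,0,230]])

```text
clock: 5.05
tcp_pos: [0.5189, -0.0332, 0.0825]
orientation: [3.091, -0.539, -0.021]
contact_force: [0.1, -0.2, -2.0]
grip_width: 0.0147
```

Request:
play_rows(increments=[[-7,-42,0,0,0,-0.02,230],[-7,-42,0,0,0,-0.02,230],[-7,-40,0,0,0,-0.02,230],[-5,-25,0,0,0,-0.02,230],[0,0,0,0,0,0,230]])

```text
clock: 5.55
tcp_pos: [0.5373, 0.1308, 0.0756]
orientation: [3.114, -0.394, -0.034]
contact_force: [-0.6, -0.3, -1.8]
grip_width: 0.0148
```

```bash
python3 - <<'E'
from fit import *
F=[.560,.1708,-.252]
t=fp(F,[-.004,-.019,0])[0];t[2]=.08
go(t,-.252);lev(0)
E
```

```text
tcp [0.5373 0.1308 0.0756] yawx -0.252 tilt [-0.022   0.0006] dtool mm [  7.9 -25.4  -4.7] F [-0.62 -0.27 -1.83] w 0.0148 t 5.55
rz need 0.0
lev rx 0.0049 ry 0.0215
```

Request:
play_rows(increments=[[4,-12,-2,0.005,0.0215,0,230],[4,-12,-2,0,0,0,230],[0,-1,0,0,0,0,230],[0,0,0,0,0,0,230]])

```text
clock: 5.95
tcp_pos: [0.551, 0.1521, 0.0769]
orientation: [3.113, -0.398, -0.003]
contact_force: [-0.2, -0.8, -1.8]
grip_width: 0.0147
```

```bash
python3 - <<'E'
from fit import *
F=[.560,.1708,-.252]
t=fp(F,[-.004,-.019,0])[0];t[2]=.05
go(t,-.252);lev(0)
o=r.get_obs()['tcp_pos']
f=get('top','t4');
for n,F0 in(('top',[.56125,.16931,-.2531]),('scene',[.55864,.17228,-.2514])):
    f=get(n,n+'4'); z=o[2]-.012+.006
    L=[[a,b,z] for a,b,_ in PL]
    p,c=fit(f,L,[o[0],o[1],-.252]);
    cF,s=np.cos(F0[2]),np.sin(F0[2]);d=p[:2]-F0[:2];print(n,p,c,'fixture frame',cF*d[0]+s*d[1],-s*d[0]+cF*d[1],p[2]-F0[2])
    im=cv2.resize(f['color'],None,fx=4,fy=4,interpolation=cv2.INTER_CUBIC)
    cv2.polylines(im,[np.round(proj(f,fp(p,L))*4+1.5).astype(int)],1,(0,0,255),1)
    cv2.polylines(im,[np.round(proj(f,fp(F0,FX))*4+1.5).astype(int)],1,(0,255,0),1)
    cv2.imwrite(f'pics/{n}4f.png',im[660:1060,560:1100] if n=='top' else im[860:1300,1160:1760])
E
```

```text
tcp [0.551  0.1521 0.0769] yawx -0.2543 tilt [-0.0025 -0.0027] dtool mm [ 0.1 -1.4 26.9] F [-0.21 -0.75 -1.79] w 0.0147 t 5.95
rz need -0.0023
lev rx 0.0032 ry 0.0017
top [ 0.50442397  0.14521868 -0.05716934] -0.4643538853041664 fixture frame -0.048982980611206296 -0.037553396149597795 0.19593066093634848
scene [ 0.59016692  0.19166977 -0.15204539] -0.7103828568039352 fixture frame 0.02571247202697725 0.026622894428135 0.09935461428999404
```

View pics/top4f.png

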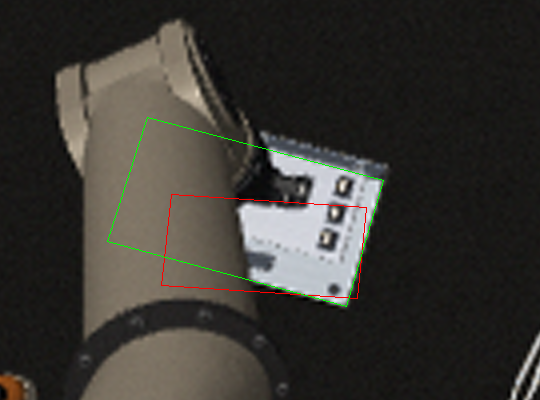

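View pics/scene4f.png

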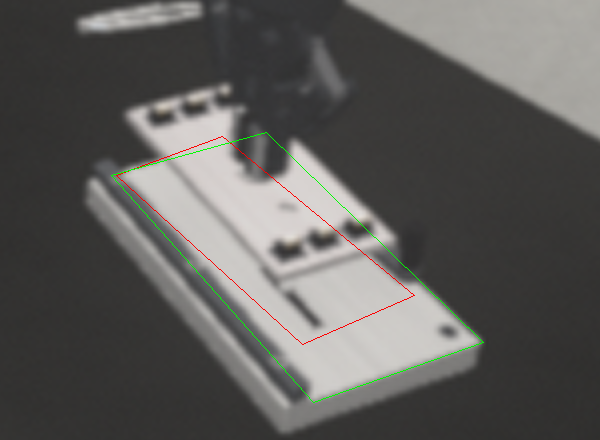

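```bash
python3 - <<'E'
from fit import *
f=dict(np.load('scene4.npz'));f0=f
p=[.551-.0006,.1521+.0027,-.2543]
im=cv2.resize(f['color'],None,fx=4,fy=4,interpolation=cv2.INTER_CUBIC)
L=[[a,b,.0769-.012+.006] for a,b,_ in PL]
cv2.polylines(im,[np.round(proj(f,fp(p,L))*4+1.5).astype(int)],1,(0,0,255),1)
for F,c in(([.55864,.17228,-.2514],(0,255,0)),):
  for l in ([.04,-.112,.032],[.04,.112,.032]): cv2.circle(im,tuple(np.round(proj(f,fp(F,l))[0]*4+1.5).astype(int)),3,c,1)
cv2.imwrite('pics/s4g.png',im[860:1300,1160:1760])
E
```

```text
(no output)
```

View pics/s4g.png

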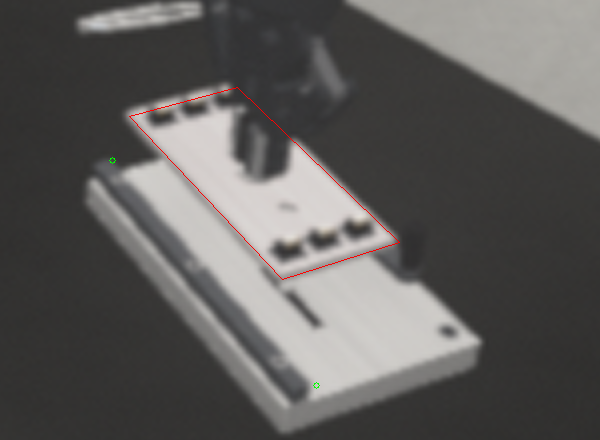

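Request:
play_rows(increments=[[0,0,8,0.003,0.002,-0.002,230],[0,0,12,0,0,0,230],[0,0,8,0,0,0,230],[0,0,0,0,0,0,230]])

```text
clock: 6.5
tcp_pos: [0.5505, 0.1494, 0.0464]
orientation: [3.115, -0.4, 0.0]
contact_force: [0.4, 0.2, -1.6]
grip_width: 0.015
```

```bash
cat >> fit.py <<'E'
def fx(F=(.5603,.1707,-.252)):
    o=r.get_obs();d=o['tcp_pos'][:2]-np.array(F[:2]);c,s=np.cos(F[2]),np.sin(F[2]);Fw=o['contact_force']
    print('fix x %.1f y %.1f z %.1f'%((c*d[0]+s*d[1])*1e3,(-s*d[0]+c*d[1])*1e3,o['tcp_pos'][2]*1e3),'F fix %.1f %.1f %.1f'%(c*Fw[0]+s*Fw[1],-s*Fw[0]+c*Fw[1],Fw[2]),'w %.4f t %.2f'%(o['grip_width'],o['clock']));lev(0)
    R=Ro.from_rotvec(o['orientation']).as_matrix();print('rz %.4f'%-(F[2]-np.arctan2(R[1,0],R[0,0])))
E
python3 -c "
from fit import *
fx()"
```

```text
fix x -4.1 y -23.0 z 46.4 F fix 0.4 0.3 -1.6 w 0.0150 t 6.50
lev rx 0.0010 ry -0.0002
rz -0.0034
```

Request:
play_rows(increments=[[0,-4,3,0,0,-0.003,230],[0,0,3,0,0,0,230],[0,0,2,0,0,0,230],[0,0,0,0,0,0,230]])

```text
clock: 6.9
tcp_pos: [0.5515, 0.1539, 0.0372]
orientation: [3.116, -0.394, -0.001]
contact_force: [0.9, 0.2, -2.4]
grip_width: 0.0145
```

```bash
python3 -c "
from fit import *
fx()"
```

```text
fix x -4.3 y -18.5 z 37.2 F fix 0.8 0.4 -2.4 w 0.0145 t 6.90
lev rx 0.0012 ry 0.0004
rz 0.0001
```

Request:
play_rows(increments=[[0,0,0.7,0,0,0,230],[0,0,0.3,0,0,0,230]])

```text
clock: 7.1
tcp_pos: [0.5518, 0.154, 0.0365]
orientation: [3.116, -0.394, -0.0]
contact_force: [-0.5, -0.3, -0.9]
grip_width: 0.0148
```

```bash
python3 -c "
from fit import *
fx()"
```

```text
fix x -4.1 y -18.3 z 36.5 F fix -0.4 -0.4 -0.9 w 0.0148 t 7.10
lev rx 0.0010 ry -0.0001
rz 0.0003
```

Request:
play_rows(increments=[[1.2,0,0,0,0,0,230],[1.2,0,0,0,0,0,230]])

```text
clock: 7.3
tcp_pos: [0.5543, 0.1534, 0.0369]
orientation: [3.116, -0.394, 0.001]
contact_force: [-0.6, -0.1, -1.7]
grip_width: 0.0147
```

```bash
python3 -c "
from fit import *
fx()"
```

```text
fix x -1.5 y -18.2 z 36.9 F fix -0.5 -0.3 -1.7 w 0.0147 t 7.30
lev rx 0.0007 ry -0.0005
rz 0.0004
```

Request:
play_rows(increments=[[0.8,0,0.3,0,0,0,230],[0.5,0,0.2,0,0,0,230]])

```text
clock: 7.5
tcp_pos: [0.556, 0.153, 0.0365]
orientation: [3.116, -0.395, 0.001]
contact_force: [-0.3, -0.4, -1.7]
grip_width: 0.0149
```

```bash
python3 -c "
from fit import *
fx()"
```

```text
fix x 0.3 y -18.2 z 36.5 F fix -0.2 -0.5 -1.7 w 0.0149 t 7.50
lev rx 0.0004 ry -0.0010
rz 0.0001
```

Request:
play_rows(increments=[[0.5,0,0.4,0,0,0,230],[0.3,0,0.2,0,0,0,230]])

```text
clock: 7.7
tcp_pos: [0.5562, 0.1529, 0.0363]
orientation: [3.116, -0.395, -0.001]
contact_force: [-2.7, -0.7, 3.5]
grip_width: 0.0148
```

```bash
python3 -c "
from fit import *
fx();f=get('scene','s5');cv2.imwrite('pics/s5.png',cv2.resize(f['color'][215:325,280:430],None,fx=5,fy=5,interpolation=cv2.INTER_CUBIC))"
```

```text
fix x 0.5 y -18.3 z 36.3 F fix -2.4 -1.4 3.5 w 0.0148 t 7.70
lev rx 0.0008 ry 0.0003
rz 0.0000
```

View pics/s5.png

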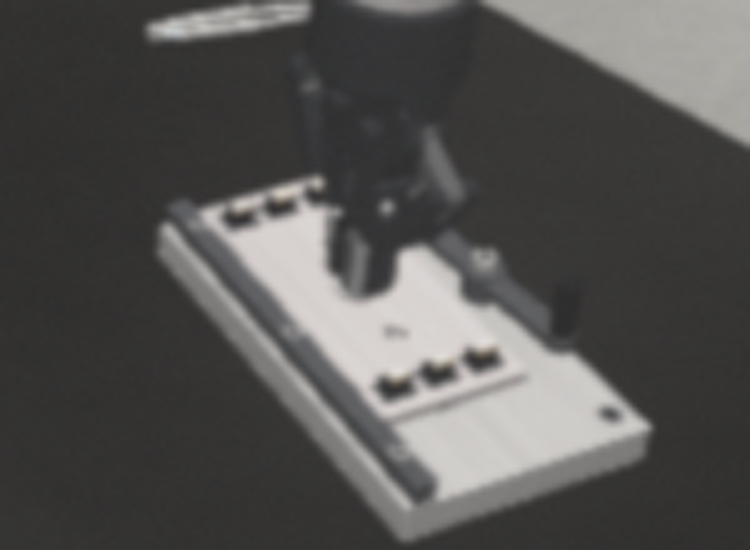

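Request:
play_rows(increments=[[0,0,0,0,0,0,190],[0,0,0,0,0,0,190],[0,0,0,0,0,0,190],[0,0,0,0,0,0,190]])

```text
clock: 8.15
tcp_pos: [0.5578, 0.1531, 0.0367]
orientation: [-3.116, 0.395, -0.004]
contact_force: [-0.3, -0.2, -0.6]
grip_width: 0.0214
```

```bash
python3 -c "
from fit import *
fx();f=get('scene','s6');cv2.imwrite('pics/s6.png',cv2.resize(f['color'][215:325,280:430],None,fx=5,fy=5,interpolation=cv2.INTER_CUBIC))"
```

```text
fix x 2.0 y -17.7 z 36.7 F fix -0.3 -0.3 -0.6 w 0.0214 t 8.15
lev rx -0.0007 ry -0.0027
rz 0.0001
```

View pics/s6.png

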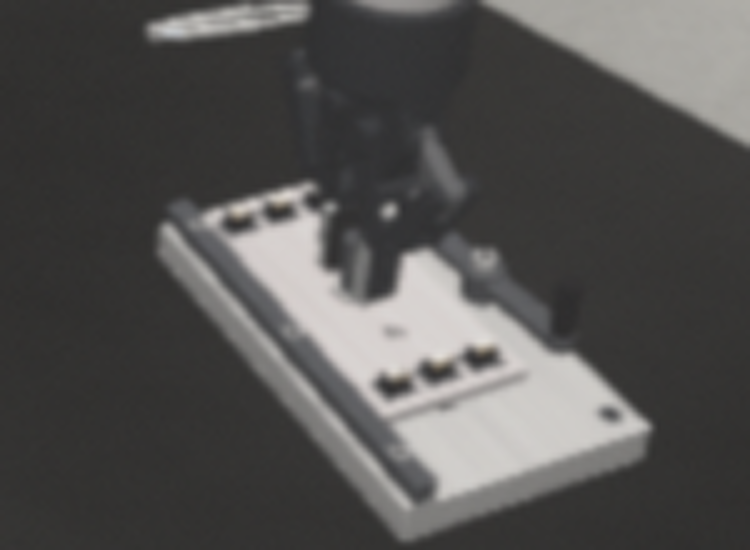

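Request:
play_rows(increments=[[0,-1.5,0,0,0,0,190],[0,-1.5,0,0,0,0,190],[0,-1.2,0,0,0,0,190],[0,-1.2,0,0,0,0,190]])

```text
clock: 8.6
tcp_pos: [0.559, 0.1568, 0.0366]
orientation: [3.114, -0.397, 0.003]
contact_force: [-1.2, -2.8, 2.3]
grip_width: 0.0216
```

```bash
python3 -c "
from fit import *
fx()"
```

```text
fix x 2.2 y -13.8 z 36.6 F fix -0.5 -3.0 2.3 w 0.0216 t 8.60
lev rx 0.0017 ry -0.0021
rz -0.0013
```

Request:
play_rows(increments=[[0,-1.2,0,0,0,0,190],[0,-1.2,0,0,0,0,190],[0,-1.2,0,0,0,0,190]])

```text
clock: 8.9
tcp_pos: [0.5599, 0.1597, 0.0366]
orientation: [3.113, -0.398, 0.002]
contact_force: [-0.3, -2.2, 2.3]
grip_width: 0.0221
```

```bash
python3 -c "
from fit import *
fx()
f=get('scene','s7');cv2.imwrite('pics/s7.png',cv2.resize(f['color'][215:325,280:430],None,fx=5,fy=5,interpolation=cv2.INTER_CUBIC))"
```

```text
fix x 2.3 y -10.8 z 36.6 F fix 0.2 -2.2 2.3 w 0.0221 t 8.90
lev rx 0.0028 ry -0.0019
rz -0.0021
```

View pics/s7.png

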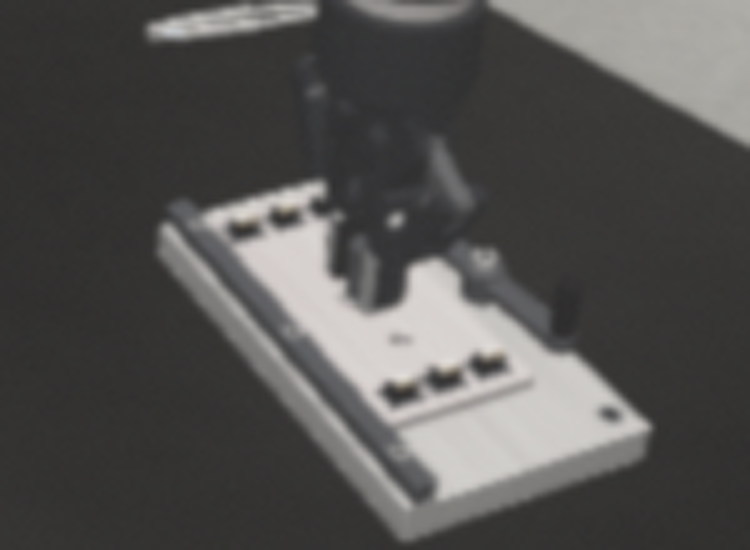

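Request:
play_rows(increments=[[0,-1.2,0,0,0,0,190],[0,-1.2,0,0,0,0,190]])

```text
clock: 9.15
tcp_pos: [0.5606, 0.1626, 0.0366]
orientation: [3.114, -0.397, 0.003]
contact_force: [-0.4, -2.1, 0.7]
grip_width: 0.0217
```

```bash
python3 -c "
from fit import *
fx()"
```

```text
fix x 2.3 y -7.8 z 36.6 F fix 0.2 -2.2 0.7 w 0.0217 t 9.15
lev rx 0.0024 ry -0.0020
rz -0.0018
```

Request:
play_rows(increments=[[0,-1.0,0,0,0,0,190],[0,-1.0,0,0,0,0,190]])

```text
clock: 9.35
tcp_pos: [0.5613, 0.1658, 0.0365]
orientation: [3.115, -0.396, 0.003]
contact_force: [0.3, -2.3, -0.1]
grip_width: 0.0218
```

```bash
python3 -c "
from fit import *
fx()
f=get('scene','s8');cv2.imwrite('pics/s8.png',cv2.resize(f['color'][215:325,280:430],None,fx=5,fy=5,interpolation=cv2.INTER_CUBIC))"
```

```text
fix x 2.2 y -4.4 z 36.5 F fix 0.8 -2.1 -0.1 w 0.0218 t 9.35
lev rx 0.0009 ry -0.0023
rz -0.0010
```

View pics/s8.png

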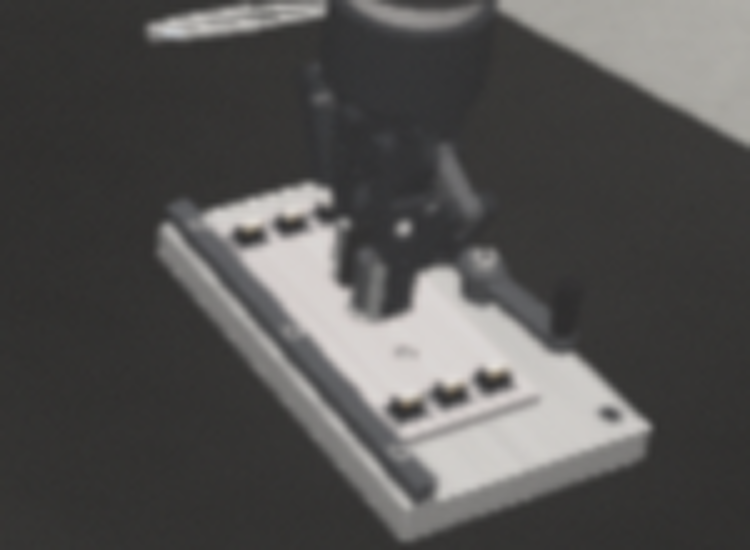

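Request:
play_rows(increments=[[0,-0.8,0,0,0,0,190],[0,-0.6,0,0,0,0,190]])

```text
clock: 9.6
tcp_pos: [0.5617, 0.1672, 0.0366]
orientation: [3.115, -0.396, 0.003]
contact_force: [-0.0, -2.3, 2.1]
grip_width: 0.0215
```

```bash
python3 -c "
from fit import *
fx()"
```

```text
fix x 2.2 y -3.1 z 36.6 F fix 0.5 -2.2 2.1 w 0.0215 t 9.60
lev rx 0.0014 ry -0.0022
rz -0.0008
```

Request:
play_rows(increments=[[0,-0.9,0,0,0,0,190],[0,-0.7,0,0,0,0,190]])

```text
clock: 9.8
tcp_pos: [0.5618, 0.1676, 0.0365]
orientation: [3.113, -0.397, 0.002]
contact_force: [-1.4, -2.9, 2.5]
grip_width: 0.0218
```

```bash
python3 -c "
from fit import *
fx()
f=get('scene','s9');cv2.imwrite('pics/s9.png',cv2.resize(f['color'][215:325,280:430],None,fx=5,fy=5,interpolation=cv2.INTER_CUBIC))"
```

```text
fix x 2.2 y -2.6 z 36.5 F fix -0.7 -3.2 2.5 w 0.0218 t 9.80
lev rx 0.0031 ry -0.0017
rz -0.0016
```

View pics/s9.png

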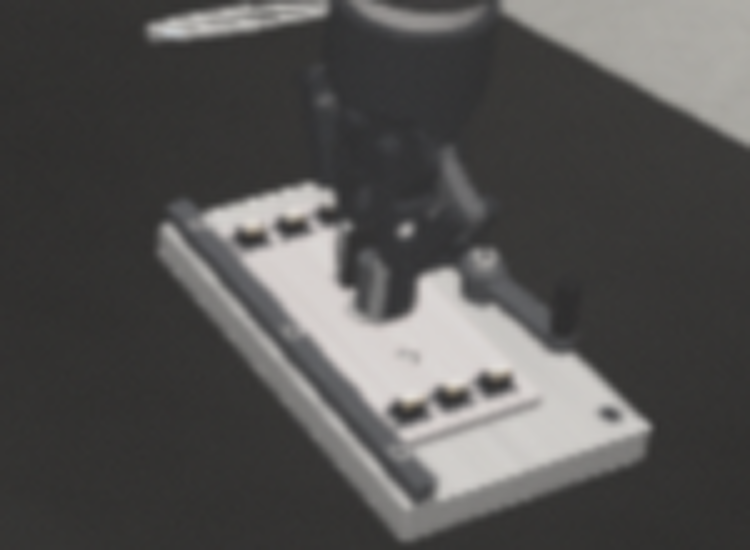

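Request:
play_rows(increments=[[0,-0.9,0,0,0,0,190],[0,-0.9,0,0,0,0,190]])

```text
clock: 10.05
tcp_pos: [0.5618, 0.1676, 0.0365]
orientation: [3.111, -0.399, 0.0]
contact_force: [-1.5, -5.5, 3.9]
grip_width: 0.0218
```

```bash
python3 -c "
from fit import *
fx()"
```

```text
fix x 2.3 y -2.6 z 36.5 F fix -0.1 -5.7 3.9 w 0.0218 t 10.05
lev rx 0.0055 ry -0.0009
rz -0.0029
```

Request:
play_rows(increments=[[0,1,0,-0.003,0,0,190],[0,1,0,-0.002,0,0,190],[0,0.5,0,0,0,0,190]])

```text
clock: 10.35
tcp_pos: [0.5618, 0.1675, 0.0366]
orientation: [3.109, -0.396, 0.002]
contact_force: [-0.5, -1.8, -0.1]
grip_width: 0.0219
```

```bash
python3 -c "
from fit import *
fx()
f=get('scene','s10')
a=dict(np.load('s6.npz'))['color'][215:325,280:430];b=f['color'][215:325,280:430]
cv2.imwrite('pics/s10.png',cv2.resize(b[40:100,60:140],None,fx=9,fy=9,interpolation=cv2.INTER_CUBIC))
"
```

```text
fix x 2.3 y -2.7 z 36.6 F fix -0.0 -1.9 -0.1 w 0.0219 t 10.35
lev rx 0.0075 ry -0.0021
rz -0.0015
```

View pics/s10.png

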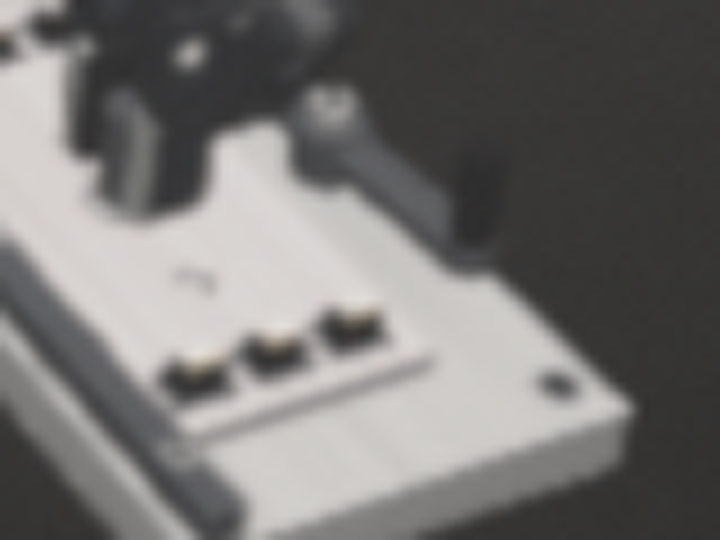

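Request:
play_rows(increments=[[0,2,0,0.007,-0.002,0,190],[0,1,0,0,0,0,190],[0,0,0,0,0,0,190]])

```text
clock: 10.7
tcp_pos: [0.5613, 0.1655, 0.0366]
orientation: [-3.115, 0.396, -0.001]
contact_force: [-0.1, -0.1, 0.8]
grip_width: 0.022
```

```bash
python3 -c "
from fit import *
fx()"
```

```text
fix x 2.2 y -4.8 z 36.6 F fix -0.0 -0.1 0.8 w 0.0220 t 10.70
lev rx -0.0019 ry -0.0003
rz -0.0008
```

Request:
play_rows(increments=[[0,0,-8,0.0,0,0,190],[0,0,-25,0,0,0,190],[0,0,-35,0,0,0,190],[0,0,-30,0,0,0,190],[0,40,-15,0,0,0,190]])

```text
clock: 11.2
tcp_pos: [0.5502, 0.1324, 0.1533]
orientation: [-3.114, 0.382, 0.004]
contact_force: [0.7, -0.1, 0.5]
grip_width: 0.0218
```

Request:
play_rows(increments=[[0,48,0,0,0,0,190],[0,48,0,0,0,0,190],[0,48,0,0,0,0,190],[0,40,0,0,0,0,190]])

```text
clock: 11.6
tcp_pos: [0.5078, -0.0486, 0.159]
orientation: [-3.11, 0.371, -0.014]
contact_force: [0.2, -1.5, 0.4]
grip_width: 0.0216
```

```bash
python3 - <<'E'
from fit import *
fx()
for n,F0 in(('top',[.56125,.16931,-.2531]),('scene',[.55864,.17228,-.2514])):
    f=get(n,n+'6')
    im=cv2.resize(f['color'],None,fx=5,fy=5,interpolation=cv2.INTER_CUBIC)
    cv2.imwrite(f'pics/{n}6.png',im[900:1250,790:1240] if n=='top' else im[1100:1650,1450:2150])
E
```

```text
fix x 3.9 y -225.5 z 159.0 F fix 0.5 -1.4 0.4 w 0.0216 t 11.60
lev rx -0.0100 ry -0.0079
rz 0.0145
```

View pics/top6.png

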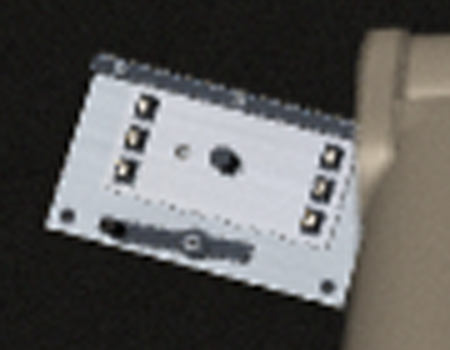

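View pics/scene6.png

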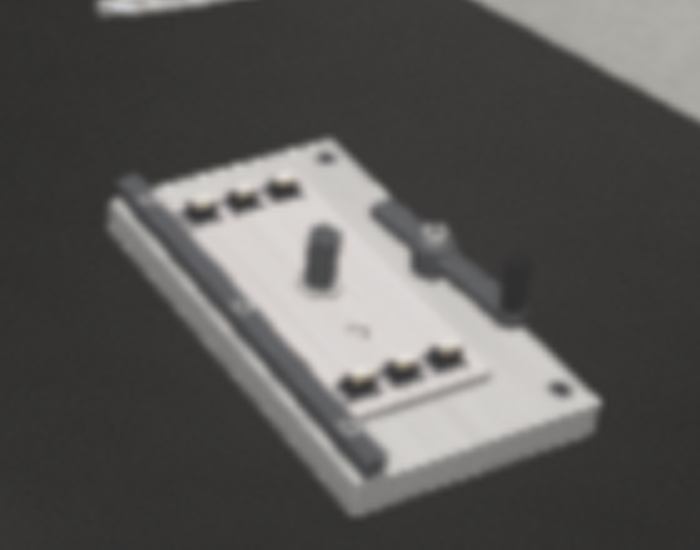

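```bash
python3 - <<'E'
from fit import *
def ana(name,F0):
    f=dict(np.load(name+'.npz'));W=world(f);c,s=np.cos(F0[2]),np.sin(F0[2])
    d=W[...,:2]-F0[:2];X=(c*d[...,0]+s*d[...,1])*1e3;Y=(-s*d[...,0]+c*d[...,1])*1e3;Z=W[...,2]*1e3
    def st(n,x0,x1,y0,y1):
        m=(X>x0)&(X<x1)&(Y>y0)&(Y<y1)&(Z>5)&(Z<45);z=Z[m]
        print(name,n,m.sum(),'z med %.2f mean %.2f'%(np.median(z),z.mean()),'+-%.2f'%(z.std()/m.sum()**.5))
    st('base +y',-45,35,92,108);st('base +x-',-75,-48,-108,-60)
    st('y[-60,-20]',-33,33,-62,-20);st('y[10,50]',-33,33,8,50)
    m=(X>-33)&(X<33)&(((Y>-62)&(Y<-20))|((Y>8)&(Y<50)))&(Z>12)&(Z<40)
    A=np.c_[X[m],Y[m],np.ones(m.sum())];print(np.linalg.lstsq(A,Z[m],rcond=None)[0])
ana('top6',[.56125,.16931,-.2531]);ana('scene6',[.55864,.17228,-.2514])
for n,F in(('top0',[.56125,.16931,-.2531]),('scene0',[.55864,.17228,-.2514])): print('ref, empty base:'); ana(n,F)
print('plate at tilted time?');ana('s6',[.55864,.17228,-.2514])
E
```

```text
top6 base +y 96 z med 22.10 mean 21.92 +-0.27
top6 base +x- 99 z med 21.96 mean 21.87 +-0.28
top6 y[-60,-20] 211 z med 27.64 mean 27.68 +-0.20
top6 y[10,50] 209 z med 28.13 mean 27.56 +-0.21
[-1.19726048e-02 -2.48006099e-04  2.76120685e+01]
scene6 base +y 175 z med 21.91 mean 21.87 +-0.10
scene6 base +x- 112 z med 22.28 mean 22.16 +-0.13
scene6 y[-60,-20] 234 z med 28.06 mean 28.03 +-0.09
scene6 y[10,50] 320 z med 28.04 mean 27.98 +-0.08
[-6.72110739e-05 -5.69104816e-04  2.80029328e+01]
ref, empty base:
top0 base +y 93 z med 21.02 mean 21.28 +-0.30
top0 base +x- 100 z med 21.57 mean 21.47 +-0.23
top0 y[-60,-20] 210 z med 21.73 mean 21.71 +-0.21
top0 y[10,50] 206 z med 21.79 mean 21.75 +-0.21
[-5.23530966e-03  6.09746902e-04  2.17360898e+01]
ref, empty base:
scene0 base +y 174 z med 21.94 mean 21.98 +-0.11
scene0 base +x- 111 z med 22.07 mean 22.11 +-0.13
scene0 y[-60,-20] 279 z med 22.03 mean 22.03 +-0.09
scene0 y[10,50] 321 z med 22.07 mean 22.19 +-0.09
[4.29771184e-03 1.99709683e-03 2.21161824e+01]
plate at tilted time?
s6 base +y 172 z med 21.88 mean 21.91 +-0.11
s6 base +x- 4 z med 22.14 mean 22.10 +-0.20
s6 y[-60,-20] 140 z med 30.40 mean 31.12 +-0.28
s6 y[10,50] 264 z med 32.51 mean 32.56 +-0.14
[3.43255689e-03 3.28579308e-02 3.16160081e+01]
```

Depth shows the plate flat: slope 0.000 against 0.033 before, and its top is 6.0 mm over the base. So it is seated. Next I'll check yaw and x, and locate the latch knob.

```bash
python3 - <<'E'
from fit import *
f=dict(np.load('top6.npz'));F=[.56125,.16931,-.2531]
U=lambda u,v,z:unproj(f,((u+790-2)/5,(v+900-2)/5),z)
def loc(p):
    d=p[:2]-np.array(F[:2]);c,s=np.cos(F[2]),np.sin(F[2]);return np.round([(c*d[0]+s*d[1])*1e3,(-s*d[0]+c*d[1])*1e3],1)
for nm,u,v,z in(('c',147,106,.034),('c',136,138,.034),('c',124,170,.034),('c',331,157,.034),('c',322,188,.034),('c',312,220,.034),('hole',182,153,.0255),('knobtop',225,158,.05),('latchknob',113,227,.058),('pivot',193,242,.036)): print(nm,loc(U(u,v,z)))
f=dict(np.load('scene6.npz'));F=[.55864,.17228,-.2514]
U=lambda u,v,z:unproj(f,((u+1450-2)/5,(v+1100-2)/5),z)
for nm,u,v,z in(('hole',357,331,.026),('knobtop',324,230,.058),('latchknobtop',518,262,.0655),('pivot',434,234,.04),('fr corner',490,377,.026),('fr corner fence',355,412,.026)): print(nm,loc(U(u,v,z)))
im=cv2.resize(f['color'][265:292,365:405],None,fx=16,fy=16,interpolation=cv2.INTER_CUBIC);cv2.imwrite('pics/lk.png',im)
E
```

```text
c [23.8 62.7]
c [-0.6 63.3]
c [-25.1  64.5]
c [ 22.8 -75.9]
c [ -0.5 -76.1]
c [-24.5 -75.8]
hole [-1.5 30.5]
knobtop [ 0.4 -6.8]
latchknob [-67.8  52.4]
pivot [-61.9   0.9]
hole [ 2.7 28.9]
knobtop [ 0.2 -9.3]
latchknobtop [-63.5  55.5]
pivot [-62.4  -3.4]
fr corner [-35.4  81.2]
fr corner fence [35.3 75.4]
```

View pics/lk.png

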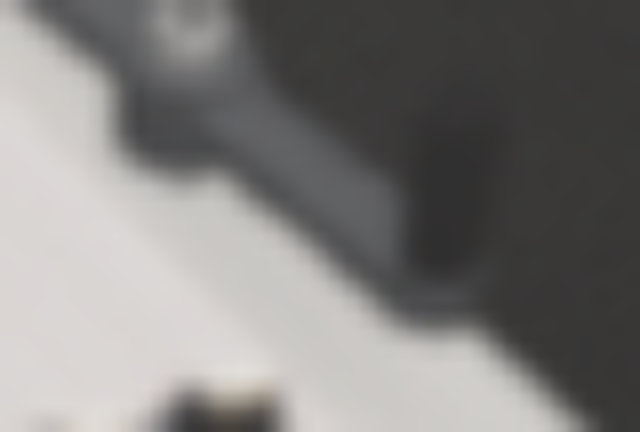

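The plate is at x≈0, y≈-7, parallel to the fence. Next is the latch knob, at fixture (-65, 54.5).

```bash
python3 -c "
from fit import *
t=fp([.5603,.1707,-.252],[-.065,.0545,0])[0];t[2]=.12
print(t);go(t,-.252)"
```

```text
[0.51094208 0.23968584 0.12      ]
tcp [ 0.5068 -0.0529  0.1587] yawx -0.246 tilt [0.0086 0.0054] dtool mm [ -67.5 -284.5   40.3] F [-0.79  0.48 -0.03] w 0.0218 t 11.7
rz need 0.006
```

Request:
play_rows(increments=[[-8,-25,0,-0.01,-0.008,0.006,140],[-10,-45,2,0,0,0,140],[-10,-45,5,0,0,0,140],[-10,-45,5,0,0,0,140],[-10,-45,5,0,0,0,140]])

```text
clock: 12.2
tcp_pos: [0.5154, 0.1563, 0.145]
orientation: [3.11, -0.425, 0.009]
contact_force: [0.7, 0.1, 0.9]
grip_width: 0.0389
```

Request:
play_rows(increments=[[-10,-40,5,0,0,0,140],[-8,-30,5,0,0,0,140],[0,0,0,0,0,0,140]])

```text
clock: 12.5
tcp_pos: [0.5147, 0.2436, 0.136]
orientation: [-3.111, 0.405, -0.01]
contact_force: [-0.2, -0.5, -0.9]
grip_width: 0.0385
```

```bash
python3 -c "
from fit import *
t=fp([.5603,.1707,-.252],[-.065,.0545,0])[0];t[2]=.075
go(t,-.252);fx()"
```

```text
tcp [0.5147 0.2436 0.136 ] yawx -0.2591 tilt [0.0066 0.0033] dtool mm [-2.9  5.1 60.9] F [-0.16 -0.47 -0.86] w 0.0385 t 12.5
rz need -0.0071
fix x -62.4 y 59.3 z 136.0 F fix -0.0 -0.5 -0.9 w 0.0385 t 12.50
lev rx -0.0049 ry -0.0055
rz -0.0071
```

Request:
play_rows(increments=[[-3,5,15,-0.005,-0.006,-0.007,140],[0,0,20,0,0,0,140],[0,0,18,0,0,0,140],[0,0,0,0,0,0,140]])

```text
clock: 12.9
tcp_pos: [0.5093, 0.2382, 0.0805]
orientation: [3.116, -0.392, -0.002]
contact_force: [0.3, 1.0, 0.4]
grip_width: 0.0383
```

```bash
python3 -c "
from fit import *
t=fp([.5603,.1707,-.252],[-.065,.0545,0])[0];t[2]=.041
go(t,-.252);fx()
f=get('scene','s11');cv2.imwrite('pics/s11.png',cv2.resize(f['color'][200:320,320:440],None,fx=5,fy=5,interpolation=cv2.INTER_CUBIC))"
```

```text
tcp [0.5093 0.2382 0.0805] yawx -0.2504 tilt [-0.0012 -0.0011] dtool mm [ 1.3 -1.9 39.5] F [0.33 1.05 0.35] w 0.0383 t 12.9
rz need 0.0016
fix x -66.2 y 52.6 z 80.5 F fix 0.1 1.1 0.4 w 0.0383 t 12.90
lev rx 0.0014 ry 0.0009
rz 0.0016
```

View pics/s11.png

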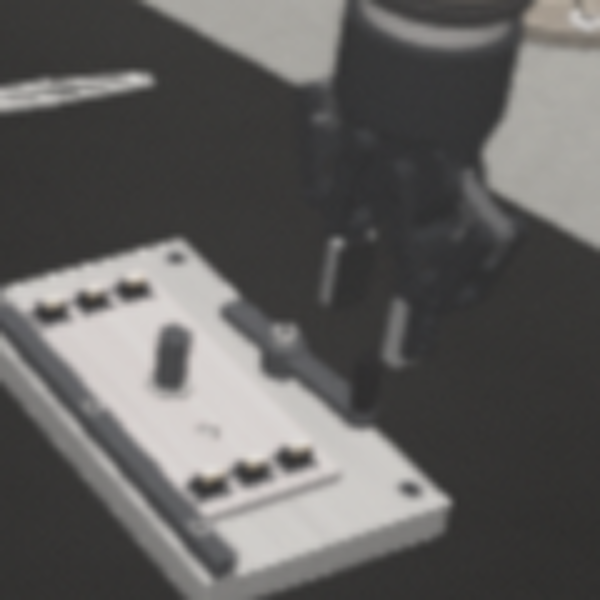

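Request:
play_rows(increments=[[1,-2,10,0.001,0.001,0.002,140],[0,0,12,0,0,0,140],[0,0,8,0,0,0,140],[0,0,3,0,0,0,140],[0,0,0,0,0,0,140]])

```text
clock: 13.45
tcp_pos: [0.5131, 0.2386, 0.0475]
orientation: [-3.115, 0.4, -0.006]
contact_force: [0.0, -0.6, 0.1]
grip_width: 0.0386
```

```bash
python3 -c "
from fit import *
fx()
f=get('scene','s12');cv2.imwrite('pics/s12.png',cv2.resize(f['color'][200:320,320:440],None,fx=5,fy=5,interpolation=cv2.INTER_CUBIC))"
```

```text
fix x -62.6 y 54.0 z 47.5 F fix 0.2 -0.6 0.1 w 0.0386 t 13.45
lev rx -0.0017 ry -0.0035
rz -0.0037
```

View pics/s12.png

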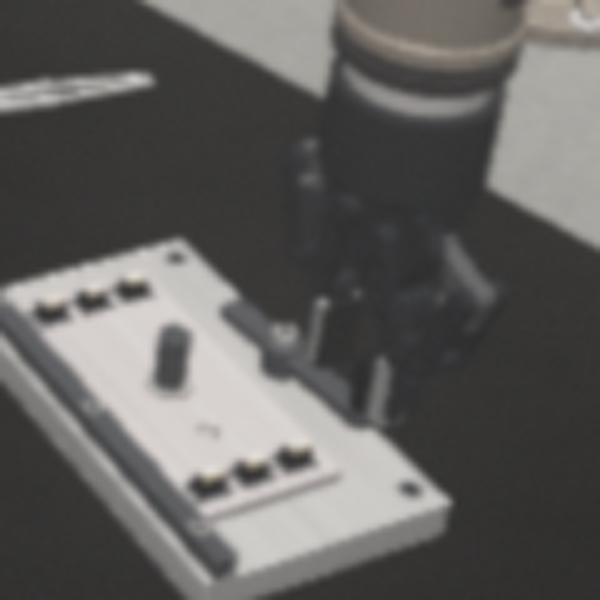

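Request:
play_rows(increments=[[-2,0,4,-0.002,-0.003,-0.003,140],[0,0,2,0,0,0,150],[0,0,0,0,0,0,180],[0,0,0,0,0,0,250],[0,0,0,0,0,0,250]], force=25)

```text
clock: 14.0
tcp_pos: [0.5116, 0.2397, 0.0422]
orientation: [-3.116, 0.395, -0.003]
contact_force: [-0.6, -0.7, -0.4]
grip_width: 0.0109
```

Request:
play_rows(increments=[[0,0,0,0,0,0,250],[0,0,0,0,0,0,250]])

```text
clock: 14.2
tcp_pos: [0.5116, 0.2396, 0.0422]
orientation: [-3.116, 0.395, -0.003]
contact_force: [0.0, -0.4, -1.3]
grip_width: 0.011
```

```bash
python3 -c "
from fit import *
fx()
f=get('scene','s13');cv2.imwrite('pics/s13.png',cv2.resize(f['color'][200:320,320:440],None,fx=5,fy=5,interpolation=cv2.INTER_CUBIC))"
```

```text
fix x -64.4 y 54.6 z 42.2 F fix 0.1 -0.4 -1.3 w 0.0110 t 14.20
lev rx -0.0008 ry -0.0016
rz -0.0001
```

View pics/s13.png

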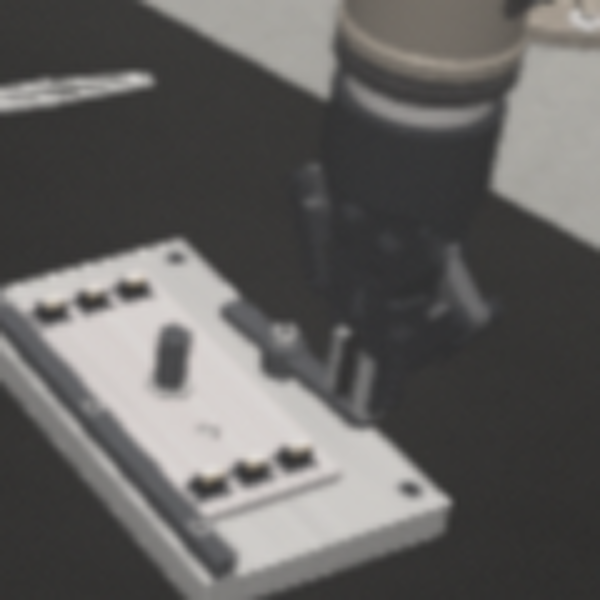

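Request:
play_rows(increments=[[-4,0.3,0,0,0,0,250],[-5.4,1,0,0,0,0,250],[-5.3,1.5,0,0,0,0,250],[-5.1,2,0,0,0,0,250]])

```text
clock: 14.65
tcp_pos: [0.4927, 0.2401, 0.0423]
orientation: [-3.114, 0.395, -0.01]
contact_force: [3.0, 0.2, -3.8]
grip_width: 0.0111
```

```bash
cat >> fit.py <<'E'
def la(F=(.5603,.1707,-.252)):
    fx();o=r.get_obs();d=o['tcp_pos'][:2]-np.array(F[:2]);c,s=np.cos(F[2]),np.sin(F[2]);x=c*d[0]+s*d[1]+.062;y=-s*d[0]+c*d[1]
    print('phi %.3f R %.1f'%(np.arctan2(-x,y),np.hypot(x,y)*1e3))
E
python3 -c "
from fit import *
la()"
```

```text
fix x -82.7 y 50.4 z 42.3 F fix 2.9 0.9 -3.8 w 0.0111 t 14.65
lev rx -0.0034 ry -0.0060
rz -0.0006
phi 0.390 R 54.5
```

Request:
play_rows(increments=[[-5,2.4,0,-0.003,-0.006,0,250],[-4.7,2.9,0,0,0,0,250],[-4.4,3.4,0,0,0,0,250],[-4.1,3.8,0,0,0,0,250],[-3.7,4.1,0,0,0,0,250]])

```text
clock: 15.15
tcp_pos: [0.4647, 0.2301, 0.0423]
orientation: [-3.115, 0.392, 0.0]
contact_force: [6.0, 0.7, -6.2]
grip_width: 0.0111
```

```bash
python3 -c "
from fit import *
la()"
```

```text
fix x -107.3 y 33.7 z 42.3 F fix 5.6 2.2 -6.2 w 0.0111 t 15.15
lev rx -0.0018 ry 0.0003
rz 0.0013
phi 0.932 R 56.5
```

Request:
play_rows(increments=[[-2.6,4.6,0,-0.002,0,0,250],[-2.2,4.9,0,0,0,0,250],[-1.8,5.1,0,0,0,0,250],[-1.3,5.3,0,0,0,0,250]])

```text
clock: 15.55
tcp_pos: [0.4485, 0.2144, 0.0423]
orientation: [-3.116, 0.387, 0.005]
contact_force: [0.4, 4.6, -4.0]
grip_width: 0.0107
```

```bash
python3 -c "
from fit import *
la()"
```

```text
fix x -119.2 y 14.5 z 42.3 F fix -0.8 4.6 -4.0 w 0.0107 t 15.55
lev rx -0.0017 ry 0.0033
rz 0.0050
phi 1.323 R 59.0
```

Request:
play_rows(increments=[[0,5,0,-0.002,0.003,0,250],[0.3,5,0,0,0,0,250],[0.3,4,0,0,0,0,250]])

```text
clock: 15.85
tcp_pos: [0.4415, 0.2016, 0.0423]
orientation: [3.118, -0.381, -0.008]
contact_force: [-0.5, 4.7, -3.2]
grip_width: 0.0108
```

```bash
python3 -c "
from fit import *
la()
f=get('scene','s14');cv2.imwrite('pics/s14.png',cv2.resize(f['color'][200:320,320:440],None,fx=5,fy=5,interpolation=cv2.INTER_CUBIC))"
```

```text
fix x -122.7 y 0.3 z 42.3 F fix -1.6 4.4 -3.2 w 0.0108 t 15.85
lev rx 0.0007 ry 0.0051
rz 0.0086
phi 1.566 R 60.7
```

View pics/s14.png

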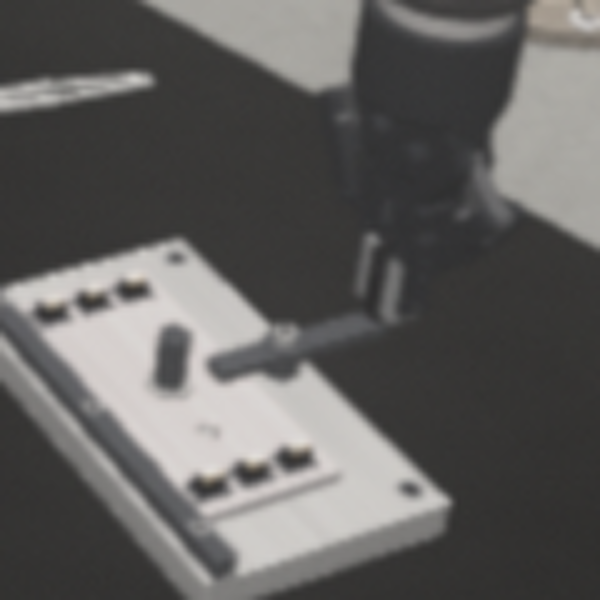

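Request:
play_rows(increments=[[2,2,0,0,0.005,0,250],[0,1.5,0,0,0,0,250]])

```text
clock: 16.1
tcp_pos: [0.4413, 0.2011, 0.0425]
orientation: [-3.114, 0.377, 0.001]
contact_force: [5.3, 7.3, -12.2]
grip_width: 0.0112
```

```bash
python3 -c "
from fit import *
la()"
```

```text
fix x -122.9 y -0.2 z 42.5 F fix 3.3 8.4 -12.2 w 0.0112 t 16.10
lev rx -0.0044 ry 0.0012
rz 0.0113
phi 1.575 R 60.9
```

Request:
play_rows(increments=[[0,0,0,0,0,0,250],[0,0,0,0,0,0,190],[0,0,0,0,0,0,150],[0,0,0,0,0,0,140]])

```text
clock: 16.5
tcp_pos: [0.4409, 0.1979, 0.0425]
orientation: [-3.117, 0.382, 0.003]
contact_force: [0.1, -0.1, 0.5]
grip_width: 0.0383
```

```bash
python3 -c "
from fit import *
la()"
```

```text
fix x -122.4 y -3.4 z 42.5 F fix 0.1 -0.0 0.5 w 0.0383 t 16.50
lev rx -0.0009 ry 0.0019
rz 0.0080
phi 1.627 R 60.5
```

Request:
play_rows(increments=[[0,-2,-10,0,0,0,140],[0,0,-20,0,0,0,140],[0,0,-30,0,0,0,140],[0,0,-30,0,0,0,140],[0,30,-20,0,0,0,140]])

```text
clock: 17.0
tcp_pos: [0.4334, 0.1715, 0.1569]
orientation: [3.117, -0.378, -0.009]
contact_force: [0.3, -0.9, 0.5]
grip_width: 0.0385
```

Request:
play_rows(increments=[[10,45,-5,0,0,0,140],[10,45,0,0,0,0,140],[10,45,0,0,0,0,140],[0,40,0,0,0,0,140],[0,0,0,0,0,0,140]])

```text
clock: 17.5
tcp_pos: [0.4219, -0.0133, 0.1703]
orientation: [-3.116, 0.381, -0.009]
contact_force: [-0.1, 1.5, 0.2]
grip_width: 0.0386
```

```bash
python3 - <<'E'
from fit import *
fx()
fs={}
for n in('top','scene'):
    f=get(n,n+'9')
    im=cv2.resize(f['color'],None,fx=5,fy=5,interpolation=cv2.INTER_CUBIC)
    fs[n]=im[900:1300,690:1240] if n=='top' else im[1100:1650,1450:2150]
cv2.imwrite('pics/top9c.png',fs['top']);cv2.imwrite('pics/scene9c.png',fs['scene'])
f=dict(np.load('scene9.npz'));W=world(f);F0=[.55864,.17228,-.2514];c,s=np.cos(F0[2]),np.sin(F0[2])
d=W[...,:2]-F0[:2];X=(c*d[...,0]+s*d[...,1])*1e3;Y=(-s*d[...,0]+c*d[...,1])*1e3;Z=W[...,2]*1e3
m=(X>-15)&(X<33)&(((Y>-62)&(Y<-25))|((Y>12)&(Y<50)))&(Z>12)&(Z<40)
print(np.linalg.lstsq(np.c_[X[m],Y[m],np.ones(m.sum())],Z[m],rcond=None)[0])
E
```

```text
fix x -88.1 y -212.7 z 170.3 F fix -0.4 1.5 0.2 w 0.0386 t 17.50
lev rx -0.0031 ry -0.0052
rz 0.0085
[ 1.15621697e-02 -1.35820146e-04  2.78693186e+01]
```

View pics/scene9c.png

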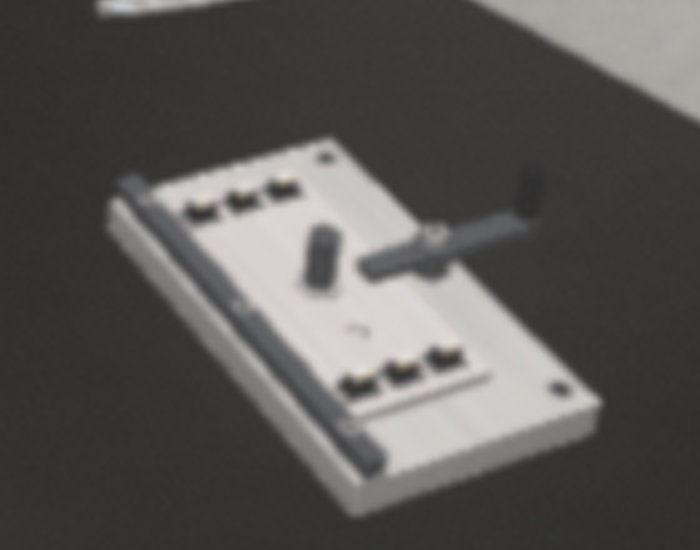

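View pics/top9c.png

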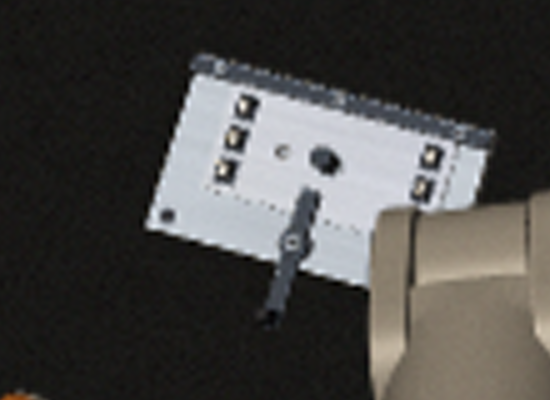

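View pics/top9.png

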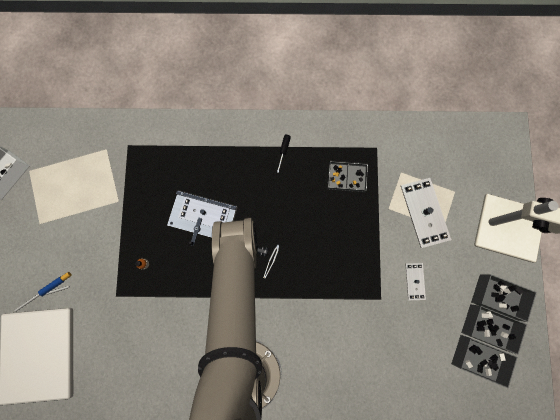

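The latch looks nearly square to the fence. I'll measure its angle before handing in.

```bash
python3 - <<'E'
from fit import *
F=dict(top9=[.56125,.16931,-.2531],scene9=[.55864,.17228,-.2514])
for n in F:
    f=dict(np.load(n+'.npz'));g=cv2.cvtColor(f['color'],cv2.COLOR_BGR2GRAY).astype(np.float32)
    # rectify plane z=.0355 in fixture frame, 0.5mm px
    xs=np.arange(-.125,.0,.0005);ys=np.arange(-.05,.05,.0005)
    P=np.array([[x,y,.0355] for x in xs for y in ys]);uv=proj(f,fp(F[n],P)).astype(np.float32)
    im=cv2.remap(g,uv[:,0].reshape(len(xs),-1),uv[:,1].reshape(len(xs),-1),cv2.INTER_CUBIC)
    cv2.imwrite(f'pics/rect_{n}.png',cv2.resize(np.clip(im,0,255).astype(np.uint8),None,fx=2.2,fy=2.2))
    # finger centroid by row x on bright background
    cs=[]
    for x in (-.05,-.045,-.04,-.035,-.03):
        row=im[int(round((x+.125)/.0005))];w=np.clip(150-row,0,None);w[abs(ys)>.02]=0;cs.append((ys*w).sum()/w.sum()*1e3)
    s=np.polyfit([-50,-45,-40,-35,-30],cs,1);print(n,np.round(cs,2),'slope',s[0],'phi',np.pi/2+s[0])
E
```

```text
top9 [-0.47 -1.25 -1.6  -0.69 -1.72] slope -0.03891094011938316 phi 1.5318853866755133
scene9 [7.47 7.44 4.68 2.76 2.76] slope -0.2820270091939601 phi 1.2887693176009365
```

View pics/rect_scene9.png

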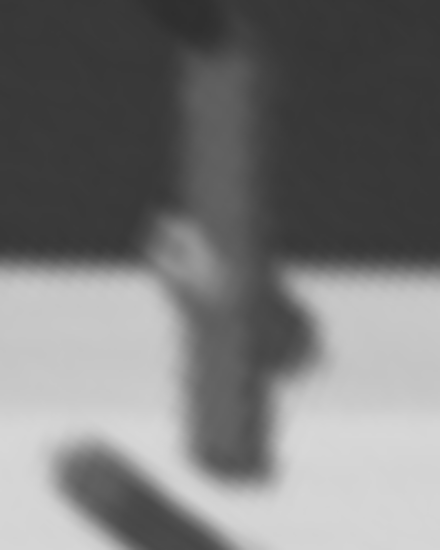

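View pics/rect_top9.png

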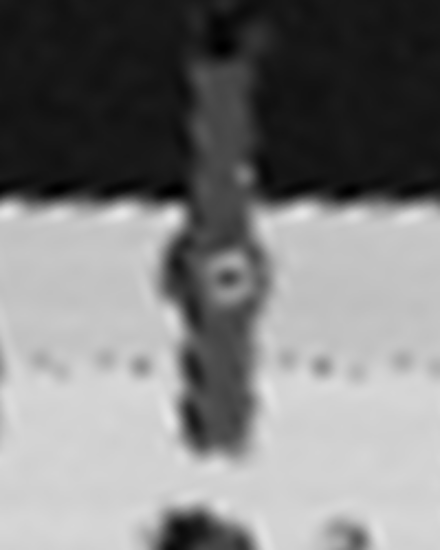

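```bash
python3 - <<'E'
from fit import *
for n,F0 in(('scene6',[.55864,.17228,-.2514]),('scene9',[.55864,.17228,-.2514]),('top6',[.56125,.16931,-.2531]),('top9',[.56125,.16931,-.2531])):
    f=dict(np.load(n+'.npz'));W=world(f);c,s=np.cos(F0[2]),np.sin(F0[2])
    d=W[...,:2]-F0[:2];X=(c*d[...,0]+s*d[...,1])*1e3;Y=(-s*d[...,0]+c*d[...,1])*1e3;Z=W[...,2]*1e3
    m=(X>-36)&(X<35)&(((Y>-58)&(Y<-32)&(n!='top9'))|((Y>16)&(Y<52)))&(Z>20)&(Z<36)
    A=np.c_[X[m],Y[m],np.ones(m.sum())];q,res,_,_=np.linalg.lstsq(A,Z[m],rcond=None);C=np.linalg.inv(A.T@A)*res/m.sum();print(n,m.sum(),q.round(4),np.sqrt(np.diag(C)).round(4))
print(r.get_obs()['clock'],r.get_obs()['qvel'].round(3))
E
```

```text
scene6 466 [-2.40000e-03 -7.00000e-04  2.80263e+01] [0.0033 0.0017 0.0682]
scene9 465 [1.80000e-03 4.00000e-04 2.80494e+01] [0.0033 0.0017 0.0672]
top6 330 [-7.20000e-03 -6.00000e-04  2.76601e+01] [0.0075 0.0038 0.1531]
top9 189 [-1.27000e-02  3.38000e-02  2.60853e+01] [0.01   0.0202 0.7225]
17.6 [-0.031  0.015 -0.038 -0.013 -0.005 -0.006 -0.007]
```

The wider depth fit shows the plate flat and unchanged, with slopes within 0.002. The latch is at its stop and the robot is clear, so I'm handing in.

```bash
python3 -c "
from bench import r
print(r.hand_in())"
```

```text
the job is handed in; nothing more can be done
None
```

I loaded the middle-sized plate onto the fixture, closed the latch over it and handed the job in at about 17.6 s of the 58 s. The hand-in reports no verdict.

**What I did:** I laid the plate against the fence, tilted on the pin at a measured slope of 0.033 rad. I then slid it along the fence with the knob held loosely. The push was about 2–3 N and peaked at 5.7 N, when it was blocked with its hole on the pin. I swung the latch to its stop, let go and moved clear.

**Last checks:**
- **Plate:** it lies flat, with slopes of 0.002 rad or less in the scene camera and its top 6 mm over the base. Before the latch was swung it was at x ≈ 0, y ≈ -7 mm and parallel to the fence. I did not re-measure x and y afterwards.
- **Latch:** it stopped moving under 8.4 N at about 1.57 rad by the tool's position, and the top view after release gives about 1.53.
- **Bystanders:** the last top picture shows nothing shifted, judged by eye.

**Checks that disagreed:**
- **Latch angle:** a pixel fit in the scene camera gave 1.29 rad. I put that down to the latch's pivot boss and side face, because the strap looks straight in the rectified picture.
- **Plate slope:** the last top-view fit was mostly hidden by the arm and too noisy to use (0.034 ± 0.020). A narrower scene fit gave 0.012 across the plate, which the wider fit did not bear out.

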